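# Pin the riser pack on the press bed and bolt it

## Robot

A 6-joint arm with a two-finger parallel gripper is mounted at the origin on the work surface. World frame = base frame: x ahead of the robot, y to its left, z up, the work surface at z = 0. Lengths are in mm, angles in rad, forces in N, time in s.
With the tool pointing down it reaches from about 275 to 750 mm from the base axis. Payload 10.2 kg.
Tool frame: the origin (TCP) lies at the very end of the fingers, on their centre line; the grasp point (between the pads) lies 19 mm behind it (ctrl.hold_point_z is the distance from the TCP to the grasp point, in mm); z points along the fingers, y is the direction in which the jaws open and shut (so a half turn about z gives the same grasp; the last joint's range is limited). The gripper opens to 85 mm and grips with 20 to 120 N. Pads are 22 mm wide; open, the fingers measure 114 mm over their backs; the gripper's body (76 mm by 85 mm) begins 54 mm behind the grasp point. The pads swing forward as they close: fully open they stand 13 mm farther back than shut.
Start: joints at [-1.47, 0.313, 1.498, -0, 1.331, -0.223], TCP at [167.027, -497.728, 231.294] pointing down, gripper open.
Joint ranges: [-2.94, 2.94], [-0.97, 2.17], [0.19, 2.56], [-1.23, 4.37], [0.02, 3.11], [-2.88, 2.88]. Speed limits (rad/s): [2.39, 2.39, 3.01, 3.14, 3.14, 3.14].

## Interface

Orientations are given as a unit quaternion [w, x, y, z].
In Python, from rig import readout, cams, workorder, spotter, ctrl gives the robot as it stands.
- The arm moves only by the tool step_arm, never from a script. Its argument "plan" is text: rows parted by semicolons, each of 5 numbers parted by spaces: the shift along the tool's x, y, z in cm, then the turn about the tool's z in degrees, then the opening in per cent of the stroke, from 0 (shut) to 100 (fully open). In form: x y z twist gripper; .... A call has 1 to 10 rows; each row is the pose to reach, as a shift and turn from the pose commanded when the call began, along the tool's axes at that moment; what a row does not reach only later rows make up. A row lasts 1/10 s, in which the tool goes at most 50 mm and 8.59 degrees, less where a joint would pass 70% of its speed; a pose out of reach is approached as far as the arm can. A call with a gripper value outside its range is refused whole. The fingers move at their own pace and stop on an object; "grip_force" is the grip in N (left out, the last holds). Time passes only in rows, so rows that repeat a pose let the fingers close. It gives the time, the measured TCP pose, the force and the opening at its end, in the units of the state.
- readout.sense(): the state, without advancing time (a new reading comes with each control period).
- cams.capture(name): name is "scene" or "top"; returns (picture, depth): 480x640x3 uint8, red, green, blue; 480x640 float32, mm along the optical axis (not along the pixel's ray), 0 where there is no reading.
- cams.camera_info(name): a dict with "vfov" (degrees; the focal length in pixels is half the picture's height over the tangent of half this angle, whatever the lens; pixels are square), "cx", "cy" (the principal point, pixels), "k1" (the pictures are not rectified: a ray, as slopes to the right and down, at radius r is drawn at 1 + k1 r^2 times it, then the intrinsics apply), "rvec" (rotation vector, rad) and "tvec" (3), from world to camera coordinates, as OpenCV has them. Camera axes: x right, y down, z forward; pixel columns grow to the right and rows downward; lengths in mm; the calibration is good to about 2 mm. A picture is of the moment at which its call begins. camera_info takes no time and is no camera call.
- workorder.finish_job(): hands the job in, once; it reports no verdict.
Trained networks look in the newest picture that a camera, given by its name, has taken for a name from the list of things; names that differ only in an ending like _2 or _b are one class to them, and where a whole thing is asked for, a point or a joint stands for the part that bears it (a point fixed in the world has none). Each returns a list of dicts, best first, with "conf" (0 to 1); they miss things now and then, are a little off and sometimes report something else, mostly with a low value. They report only what shows in the picture. A call takes as long as a camera call.
- spotter.regions_of(camera, target): "pixels" (480x640 bool, what is visible of it) and "extent" ([centre column, centre row, width, height] in pixels, round what is visible of it).
The state is a dict: "time_s": time; "joints": joint angles; "dq": joint speeds; "tau": joint torques, N m; "eef_pos": TCP position; "ee_rot": TCP orientation; "force": force on the tool from outside, world axes, zero at the start; "wrist_torque": the same for the moment, N m; "grip_width": opening from 0.0 (shut) to 1.0 (fully open).
Only numpy, scipy, OpenCV 4.12 (cv2) and the standard library are available. Lean on these libraries where they do the work, as an engineer would, in place of code of your own. Each camera call takes 0.05 s, during which the arm holds its last target. There are 200 camera calls.

## Task

Raise the press bed with its riser plates: turn the bolt's handle up out of the keeper notch, draw the barrel bolt fully back and take the locating pin out (its wooden stand will hold it), then stack all the drilled aluminium plates on the bench flat on the bed, holes in line over the bed's pin hole and long sides along the bed. Put the pin down through all of them until it is fully home in the bed, and only then slide the bolt fully across over its head, handle still upright, and turn the handle down all the way into the notch. Leave the other things where they are, the blank without a hole among them.

Things in the scene. Friction and masses are not known exactly. Their poses are not given: they have to be found in the camera images.
- bed: heavy dark steel press bed fixed to the bench, 330 (x) x 110 (y) x 40 mm high. Origin at bench level below its pin hole, 70 mm from the block's -x end, midway across; x (long axis) points from the hole to the barrel bolt. Two grey brackets 12 (x) x 36 (y) mm at bed x = 98 and 238 mm rise to 148 mm above the bench and carry the bolt. Top around the hole is free for the stack
- keeper (a point): floor of the keeper notch, 107 mm above the bench at bed x = 124, y = -32 mm: a steel plate 6 mm thick (y), 43 mm wide (x), rising to 139 mm, with a 19 mm wide notch open at the top
- bed_hole (a point): centre of the mouth of the pin hole in the bed's top face, 40 mm above the bench; the hole is 18 mm wide and 36 mm deep with a flat floor
- plate1: aluminium riser plate, H-shaped: 110 (its x) x 96 (its y) x 12 mm thick, with a notch 50 mm wide (x) and 20 mm deep in the middle of each long side, so its waist is 56 mm across (along y) for gripping; round 22 mm hole through its middle. All riser plates are alike. Origin at the centre of the underside, on the hole's axis. 2 to 4 of plate1..plate4 are there, flat on the bench at first. 0.27 kg
- plate2: aluminium riser plate, H-shaped: 110 (its x) x 96 (its y) x 12 mm thick, with a notch 50 mm wide (x) and 20 mm deep in the middle of each long side, so its waist is 56 mm across (along y) for gripping; round 22 mm hole through its middle. All riser plates are alike. Origin at the centre of the underside, on the hole's axis. 2 to 4 of plate1..plate4 are there, flat on the bench at first. 0.27 kg
- plate3: aluminium riser plate, H-shaped: 110 (its x) x 96 (its y) x 12 mm thick, with a notch 50 mm wide (x) and 20 mm deep in the middle of each long side, so its waist is 56 mm across (along y) for gripping; round 22 mm hole through its middle. All riser plates are alike. Origin at the centre of the underside, on the hole's axis. 2 to 4 of plate1..plate4 are there, flat on the bench at first. 0.27 kg
- plate4: aluminium riser plate, H-shaped: 110 (its x) x 96 (its y) x 12 mm thick, with a notch 50 mm wide (x) and 20 mm deep in the middle of each long side, so its waist is 56 mm across (along y) for gripping; round 22 mm hole through its middle. All riser plates are alike. Origin at the centre of the underside, on the hole's axis. 2 to 4 of plate1..plate4 are there, flat on the bench at first. 0.27 kg
- pin: locating pin with dark wooden head, 116 mm long: steel shank 16 mm in diameter, 86 mm long, foot tapered to 10 mm over the last 9 mm; head 26 mm in diameter, 30 mm high. Origin at the centre of the foot, z towards the head. Stands home in the bed's hole at first. With its foot on the floor of the bed's hole, its top is 120 mm above the bench, 4 mm below the bolt. 0.15 kg
- pin_head (a point): middle of the pin's wooden head, 101 mm from the foot: where to grip it
- stand: wooden tool block 75 x 75 x 60 mm high, fixed, with one upright hole 18.5 mm wide, 50 mm deep, in the middle of its top (foot of a pin in it: 10 mm above the bench), empty at first: a place for the pin while the plates are stacked. Origin at the centre of the underside
- bolt (a joint): travel of the barrel bolt (m), a steel bar 14 mm thick, 172 mm long, along bed x, axis 131 mm above the bench: 0 = drawn back (tip 80 mm from the hole's axis), 0.093 = fully across (tip 13 mm past that axis, over the pin's head). Moves towards bed -x. Friction 3 N; stays where it is left. Starts across
- bolt_handle (a joint): turn of the bolt's handle about the bolt's axis (rad): 0 = straight up, 1.57 = level, pointing to bed -y, in the keeper notch. Friction about 0.08 N m; stays where it is left; starts level. It slides with the bolt: at bed x = 217 mm when drawn back, 124 mm when fully across. No stop holds it elsewhere, but it must be up whenever the bolt is not across
- handle_ball (a point): centre of the 18 mm ball at the handle's end, 60 mm from the bolt's axis; the stem is 10 mm thick. Can be pinched from above along bed x, then swung and drawn along in one grip
- blank: plain aluminium blank without a hole, 80 x 56 x 12 mm, lying among the plates; not part of the job. Origin at the centre of the underside
- wax: round steel tin 64 mm across, 35 mm high; not part of the job. Origin at the centre of the underside
- bulb: small turned wooden awl handle standing on end, 40 mm across, 60 mm high; not part of the job. Origin at the centre of the underside
- striker: black block 70 x 45 x 45 mm; not part of the job. Origin at the centre of the underside

How it is judged (in metres and radians):
On the way, in this order (a step that is already met when the one before it is completed fails the run):
1. handle turned up and bolt drawn fully back (value of joint bolt below 0.015 m and value of joint bolt_handle below 0.5 rad), for 0.1 s.
2. all riser plates stacked on the bed and the pin fully home through them, the bolt still drawn back (horizontal distance between each of plate1, plate2, plate3, plate4 and bed_hole below 0.01 m and height (world z) of each of plate1, plate2, plate3, plate4 below 0.082 m and angle between each of plate1, plate2, plate3, plate4's own z axis and vertical below 0.08 rad and angle between the x axis of each of plate1, plate2, plate3, plate4 and the x axis of bed, either way round below 0.2 rad and horizontal distance between pin and bed_hole below 0.005 m and z of pin in the frame of bed below 0.009 m and angle between pin's own z axis and vertical below 0.2 rad and value of joint bolt below 0.04 m), for 0.2 s.
3. the bolt fully across over the pin's head, its handle still up (value of joint bolt above 0.087 m and value of joint bolt_handle below 0.5 rad), for 0.1 s.
At the end, for the whole second after the job is handed in: All plates present flat (0.08 rad) on the bed's stack, holes within 10 mm of the bed hole's axis, long sides within 0.2 rad of the bed's; pin upright (0.2 rad), foot within 5 mm of the hole's floor; bolt at least 85 mm across, handle past 1.35 rad; all at rest (horizontal distance between each of plate1, plate2, plate3, plate4 and bed_hole below 0.01 m and height (world z) of each of plate1, plate2, plate3, plate4 below 0.082 m and angle between each of plate1, plate2, plate3, plate4's own z axis and vertical below 0.08 rad and angle between the x axis of each of plate1, plate2, plate3, plate4 and the x axis of bed, either way round below 0.2 rad and horizontal distance between pin and bed_hole below 0.005 m and z of pin in the frame of bed below 0.009 m and angle between pin's own z axis and vertical below 0.2 rad and linear speed of each of plate1, plate2, plate3, plate4, pin below 0.02 m/s and value of joint bolt above 0.085 m and value of joint bolt_handle above 1.35 rad); the robot touches nothing.
It fails at once if the handle was down while the bolt was not across (value of joint bolt_handle above 0.9 rad and value of joint bolt below 0.075 m).
It fails at once if something that is not part of the job was moved more than 8 cm or knocked over (distance of any of blank, wax, bulb, striker from where it was at the start of the episode above 0.08 m or angle between bulb's own z axis and vertical above 0.8 rad).
Of plate1, plate2, plate3, plate4 only 2 to 4 are there at a start; the rules pass over those that are not, and their reading is None.
At some moment in a run one of plate1, plate2, plate3, plate4 may be knocked a few centimetres aside while the robot is not near it.
It also fails if it takes over 210 s, if anything falls off the work surface, if the arm or the gripper's body presses on something with over 40 N, if the wrist force passes 120 N, or if a joint passes its speed limit or range.

## Working session

There is one attempt and no reset: what is moved stays moved. The work goes in short steps, Python scripts to look and compute and a tool call to move; the robot and the scene stay as the last step left them, time stands still between calls to the robot, and variables do not carry over. Pictures are saved under pics/ and viewed, about 12 in all and at most 16, crops included, and the job is handed in when it is done.

Besides the shell and the picture viewer there is one more tool, called after ">>>" as name(argument=value, ...) on one line, values as JSON. step_arm: Moves the arm, as the interface text tells. Its arguments: {"type":"object","properties":{"plan":{"type":"string"},"grip_force":{"type":"number"}},"required":["plan"]}

```bash
ls; mkdir -p pics; cat > h.py <<'E'
import numpy as np, cv2
from rig import readout, cams, workorder, spotter, ctrl
def K(n):
    i=cams.camera_info(n); f=240/np.tan(np.radians(i['vfov'])/2)
    R=cv2.Rodrigues(np.array(i['rvec'],float))[0]; t=np.array(i['tvec'],float)
    return i,f,R,t
def world(n,uv,d=None,z=None):
    """pixels Nx2 -> world, by depth d (N) or plane height z"""
    i,f,R,t=K(n); uv=np.asarray(uv,float).reshape(-1,2)
    M=np.array([[f,0,i['cx']],[0,f,i['cy']],[0,0,1]])
    D=np.array([i['k1'],0,0,0,0])
    s=cv2.undistortPoints(uv.reshape(-1,1,2),M,D).reshape(-1,2)
    r=np.c_[s,np.ones(len(s))]
    if d is not None: return (r*np.asarray(d).reshape(-1,1)-t)@R
    c=-R.T@t; w=r@R
    return c+w*((z-c[2])/w[:,2])[:,None]
def project(n,P):
    i,f,R,t=K(n); M=np.array([[f,0,i['cx']],[0,f,i['cy']],[0,0,1]])
    return cv2.projectPoints(np.asarray(P,float).reshape(-1,1,3),cv2.Rodrigues(R)[0],t,M,np.array([i['k1'],0,0,0,0.]))[0].reshape(-1,2)
def cloud(n,depth,mask):
    v,u=np.nonzero(mask&(depth>0)); return world(n,np.c_[u,v],depth[v,u])
def save(name,im): cv2.imwrite('pics/'+name,cv2.cvtColor(im,cv2.COLOR_RGB2BGR))
E
python3 - <<'E'
from h import *
for n in('top','scene'):
    p,d=cams.capture(n); save(n+'0.png',p); np.save(n+'0.npy',d)
    i=K(n); print(n,i[0],'cam at',-i[2].T@i[3])
    for k in ['plate1','stand','pin','bed','handle_ball','blank','wax','bulb','striker']:
        for r in spotter.regions_of(n,k)[:5]:
            c=cloud(n,d,r['pixels'])
            if len(c): print(k,round(r['conf'],2),np.round(r['extent']),np.round(np.median(c,0)),np.round(np.percentile(c,98,axis=0)))
print(readout.sense(), ctrl.hold_point_z)
E
```

```text
pics
top {'vfov': 52.551278599462805, 'cx': 314.2647635605981, 'cy': 241.34935207411218, 'k1': -0.03318022625013887, 'rvec': array([ 2.1765253 , -2.15734864,  0.09419449]), 'tvec': array([  -4.62172326,  488.9709449 , 1122.58677807])} cam at [ 378.14235654  -12.26883548 1164.54834741]
plate1 0.8 [409. 195.  52.  56.] [ 600. -228.   12.] [ 656. -174.   17.]
plate1 0.7 [399. 263.  53.  56.] [ 440. -199.   12.] [ 498. -148.   16.]
stand 0.89 [159. 262.  46.  36.] [437. 358.  59.] [476. 404.  64.]
pin 0.64 [171. 189.  22.  35.] [613. 347.  45.] [649. 373.  49.]
pin 0.25 [472. 264.  26.  33.] [ 442. -373.   12.] [ 479. -347.   16.]
bed 0.9 [252. 230.  57. 145.] [508. 137.  41.] [666. 202. 147.]
bed 0.31 [399. 263.  51.  54.] [ 440. -199.   12.] [ 495. -152.   16.]
handle_ball 0.68 [265. 210.  31.  10.] [546. 106. 138.] [563. 139. 146.]
blank 0.91 [471. 264.  22.  35.] [ 442. -374.   12.] [ 480. -348.   16.]
blank 0.58 [157. 262.  46.  38.] [436. 357.  59.] [476. 402.  64.]
wax 0.92 [472. 208.  25.  23.] [ 577. -372.   34.] [ 605. -348.   39.]
bulb 0.55 [191. 311.  15.  18.] [323. 285.  36
[... 1420 characters left out ...]
 'joints': array([-1.47041046e+00,  3.12921057e-01,  1.49767267e+00,  2.44493049e-05,
        1.33100292e+00, -2.23387174e-01]), 'dq': array([ 1.20972883e-03,  5.88952700e-04, -3.57707376e-04,  2.39718368e-04,
        8.35508308e-04, -2.37408565e-05]), 'tau': array([-2.69570137e-04, -4.12160647e+01, -2.59903049e+01, -2.19174872e-04,
        3.84298992e-04, -2.54928750e-06]), 'eef_pos': array([ 167.02908651, -497.7394599 ,  231.29369379]), 'ee_rot': array([-1.26349722e-06,  9.86925438e-01,  1.61177479e-01,  1.19751602e-05]), 'force': array([0.14514367, 0.25833008, 0.10151945]), 'wrist_torque': array([ 0.02289285, -0.01147447, -0.02459145]), 'grip_width': 0.9972401639098563} 18.700000000000003
```

```bash
python3 - <<'E'
import cv2,numpy as np
a=cv2.imread('pics/top0.png');b=cv2.imread('pics/scene0.png')
a=cv2.resize(a[140:340,130:530],(800,400),interpolation=cv2.INTER_CUBIC)
b=cv2.resize(b[170:370,310:530],(220*1,200))
cv2.imwrite('pics/c0.png',a)
b=cv2.imread('pics/scene0.png')[150:400,100:540]
cv2.imwrite('pics/c1.png',cv2.resize(b,(792,450),interpolation=cv2.INTER_CUBIC))
E
```

```text
(no output)
```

View pics/c0.png

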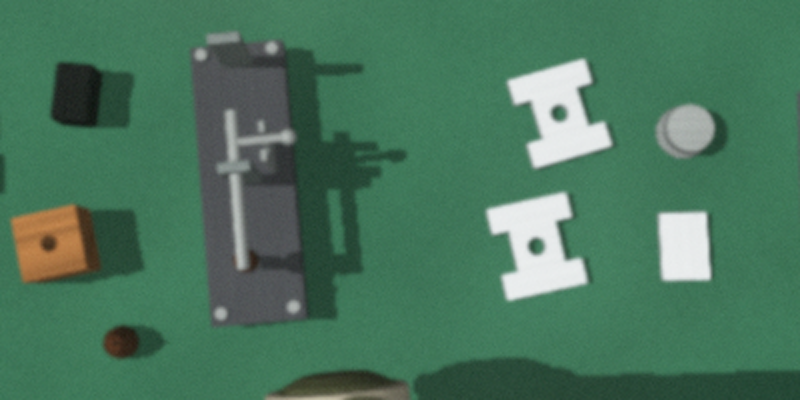

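View pics/c1.png

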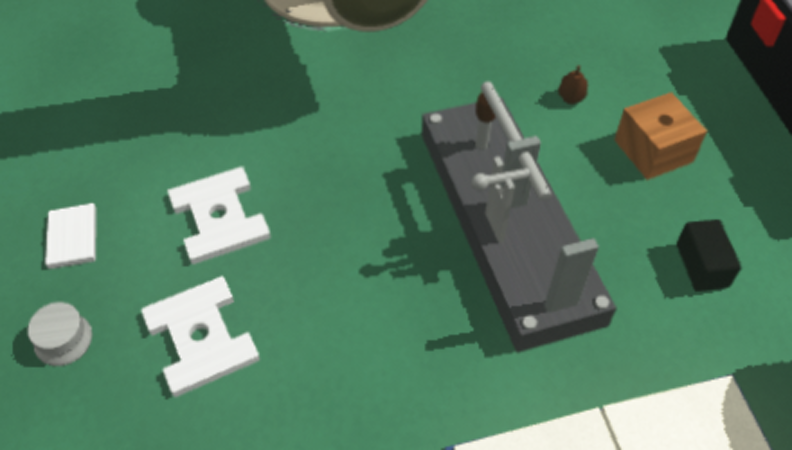

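The top view shows the bed (crop 190–305, 40–325), with the bolt across and the ball at (287,136). Two drilled plates have their holes at (559,113) and (537,246), and the blank is at (685,245). The stand's hole is at (48,243). The scene view agrees: two plates, with the handle level in its notch.

```bash
cat >> h.py <<'E'
def rect(n,depth,p,target,near,zlo,zhi,rad=120):
    """world points of a spotted thing, min-area rectangle"""
    best=None
    for r in spotter.regions_of(n,target):
        c=cloud(n,depth,r['pixels'])
        if len(c) and (near is None or np.hypot(*(np.median(c,0)[:2]-near))<rad): best=r;break
    return best
def ortho(n,p,z,cx,cy,h=100,s=2):
    """orthographic patch at height z, s px/mm; row axis=+x up, col axis = -y right"""
    N=2*h*s; g=(np.arange(N)-N/2)/s
    X=cx-g[:,None]+0*g; Y=cy-g[None,:]+0*g[:,None]
    uv=project(n,np.stack([X,Y,0*X+z],-1).reshape(-1,3)).reshape(N,N,2).astype(np.float32)
    return cv2.remap(p,uv[...,0],uv[...,1],cv2.INTER_CUBIC)
def plate(p,cx,cy,z=12,n='top',h=85,s=2):
    o=ortho(n,p,z,cx,cy,h,s).min(2)
    b=(o>150).astype(np.uint8)
    cs,_=cv2.findContours(b,cv2.RETR_EXTERNAL,cv2.CHAIN_APPROX_NONE)
    N=h*s
    c=max(cs,key=cv2.contourArea); (u,v),(w,hh),a=cv2.minAreaRect(c)
    if w<hh: a+=90
    # a: image angle of long side (u right, v down): world dir = (-sin a, -cos a)
    an=np.degrees(np.arctan2(-np.cos(np.radians(a)),-np.sin(np.radians(a)))); an=(an+90)%180-90
    f=np.zeros_like(b); cv2.drawContours(f,[c],-1,1,-1); hole=f-(b&f); m=cv2.moments(hole,True)
    hc=(m['m10']/m['m00'],m['m01']/m['m00']) if m['m00'] else (np.nan,)*2
    W=lambda u,v:(cx-(v-N)/s,cy-(u-N)/s)
    return dict(c=np.round(W(u,v),1),size=np.round(np.array([w,hh])/s,1),ang=round(an,1),hole=np.round(W(*hc),1),harea=m['m00']/s**2)
def rows(tx,ty,tz,yaw):
    """tool shift (cm) and twist (deg) from current to world TCP"""
    s=readout.sense(); w,x,y,zz=s['ee_rot']; R=np.array([[1-2*(y*y+zz*zz),2*(x*y-zz*w),2*(x*zz+y*w)],[2*(x*y+zz*w),1-2*(x*x+zz*zz),2*(y*zz-x*w)],[2*(x*zz-y*w),2*(y*zz+x*w),1-2*(x*x+y*y)]])
    cur=np.degrees(np.arctan2(R[1,0],R[0,0])); d=R.T@(np.array([tx,ty,tz])-s['eef_pos'])/10
    print('yaw now %.1f'%cur,'shift cm',np.round(d,2),'twist',round(-((yaw-cur+180)%360-180),1))
E
python3 - <<'E'
from h import *
p=cv2.cvtColor(cv2.imread('pics/top0.png'),cv2.COLOR_BGR2RGB); d=np.load('top0.npy')
print(plate(p,600,-228)); print(plate(p,440,-199))
c=cloud('top',d,np.ones((480,640),bool))
b=c[(abs(c[:,2]-40)<5)&(c[:,1]>40)&(c[:,1]<240)&(c[:,0]>320)&(c[:,0]<720)]
r=cv2.minAreaRect(b[:,:2].astype(np.float32)); print('bed',r,len(b))
t=c[(c[:,2]>132)&(c[:,1]>80)&(c[:,1]<200)&(c[:,0]>320)&(c[:,0]<720)]
print('high',np.percentile(t,[1,50,99],axis=0))
bl=t[(t[:,0]<500)&(t[:,2]<142)]; print('bolt line',cv2.fitLine(bl[:,:2].astype(np.float32),cv2.DIST_HUBER,0,.01,.01).ravel(),bl.min(0))
ps,ds=cams.capture('scene')
pn,_=cams.capture('top')
o=[ortho('top',pn,z,x,y,h,2) for z,x,y,h in((40,500,135,200),)][0]
save('bedo.png',o[:, :][::1][50:650,200:700])
s=c[(abs(c[:,2]-60)<5)&(c[:,1]>300)&(c[:,1]<420)&(c[:,0]>380)&(c[:,0]<500)]
print('stand',cv2.minAreaRect(s[:,:2].astype(np.float32)))
save('stand.png',cv2.resize(ortho('top',pn,60,437,358,50,4),(400,400)))
E
```

```text
{'c': array([ 601.3, -227.4]), 'size': array([112.3,  98.8]), 'ang': np.float64(16.6), 'hole': array([ 601. , -226.9]), 'harea': 304.0}
{'c': array([ 441.1, -198.8]), 'size': array([112.1,  98.8]), 'ang': np.float64(12.9), 'hole': array([ 440.9, -198.4]), 'harea': 303.75}
bed ((512.2459106445312, 142.08035278320312), (330.85369873046875, 110.50386047363281), 5.834228038787842) 5325
high [[409.60569891  82.83751966 132.39213028]
 [526.62198168 138.40383736 138.22208615]
 [659.00152579 171.91510412 151.58688199]]
bolt line [9.9397099e-01 1.0964319e-01 4.5278586e+02 1.3540286e+02] [407.44160083 125.28894546 132.07544289]
stand ((436.3033752441406, 365.240234375), (75.652099609375, 75.74991607666016), 13.428922653198242)
```

View pics/bedo.png

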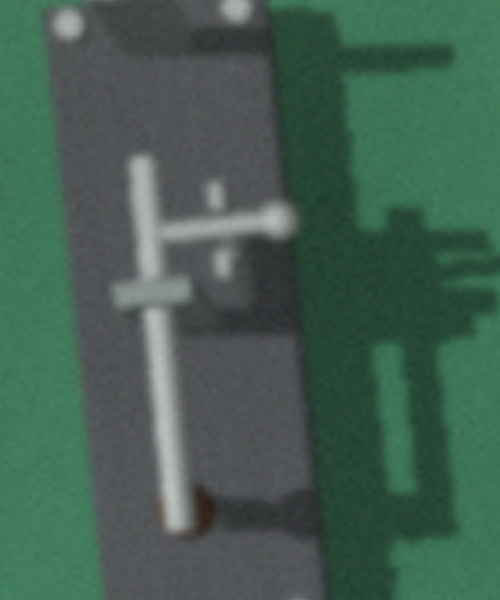

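View pics/stand.png

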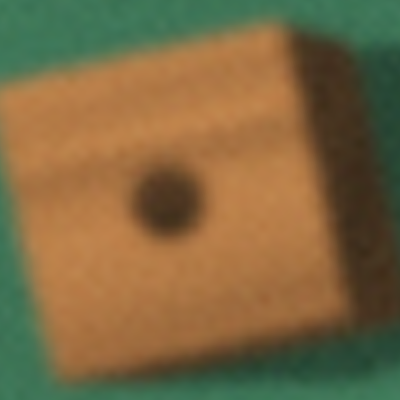

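Bed hole ≈ (417.7, 132.2) with the bed axis at 6°; depth and image agree. The ball is at ≈ (548, 86, 131) and the stand hole at ≈ (436.5, 365.7). I'll move above the ball first.

```bash
python3 -c "
from h import *
rows(548,86,231,96)"
```

```text
yaw now 18.6 shift cm [ 5.469e+01 -4.322e+01  3.000e-02] twist -77.4
```

>>> step_arm(plan="4.5 -3.6 0 -6 100;9 -7.2 0 -14 100;13.5 -10.8 0 -22 100;18 -14.4 0 -30 100;22.5 -18 0 -38 100;27 -21.6 0 -46 100;31.5 -25 0 -54 100;36 -28.5 0 -62 100;40.5 -32 0 -70 100;44 -35 0 -77.4 100")

```text
time_s: 2.1
eef_pos: [440.3, -76.5, 231.6]
ee_rot: [0.0, 0.667, 0.745, 0.0]
force: [-0.0, -1.2, -0.3]
grip_width: 1.004
```

```bash
python3 -c "
from h import *
rows(548,86,231,96); rows(548,86,170,96); print(np.round(readout.sense()['joints'],2))
p,d=cams.capture('top'); print([(round(r['conf'],2),np.round(r['extent'])) for r in spotter.regions_of('top','plate1')])
save('top1.png',p)"
```

```text
yaw now 96.3 shift cm [14.97 12.49  0.06] twist 0.3
yaw now 96.3 shift cm [14.98 12.48  6.16] twist 0.3
[-0.44  0.14  1.72 -0.    1.29 -0.54]
[(0.83, array([410., 195.,  53.,  56.])), (0.72, array([413., 278.,  25.,  21.]))]
```

View pics/top1.png

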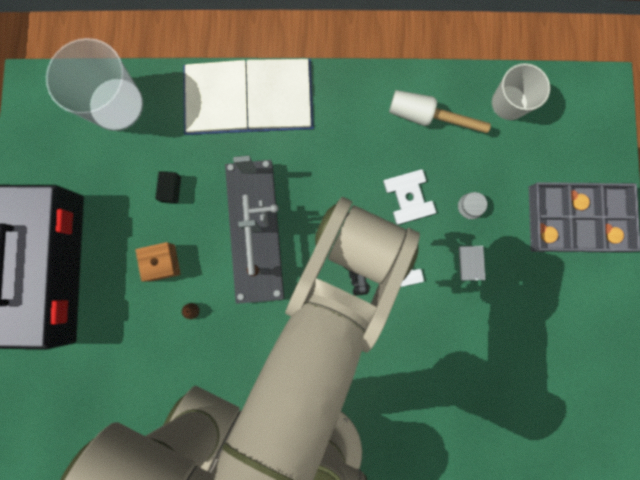

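Nothing else lies hidden: the plates are at (409,196) and (413,278, partly behind the arm), and there are no more in the rest of the picture. On to the ball.

>>> step_arm(plan="4 3.3 0 0.3 60;8 6.6 0 0.3 50;11.5 9.6 0 0.3 50;15 12.5 0 0.3 50;15 12.5 4 0.3 50;15 12.5 7 0.3 50;15 12.5 7 0.3 50")

```text
time_s: 2.9
eef_pos: [546.2, 83.4, 157.7]
ee_rot: [-0.003, 0.672, 0.741, -0.002]
force: [-0.2, -0.6, 0.7]
grip_width: 0.5
```

```bash
python3 - <<'E'
from h import *
rows(548,86,112,96)
p,d=cams.capture('scene')
q=project('scene',[[548,86,131]])[0]; print(q)
x,y=int(q[0]),int(q[1]); save('s2.png',cv2.resize(p[y-60:y+60,x-70:x+70],(700,600),interpolation=cv2.INTER_CUBIC))
E
```

```text
yaw now 95.6 shift cm [0.24 0.24 4.56] twist -0.4
[365.64565464 253.12564645]
```

View pics/s2.png

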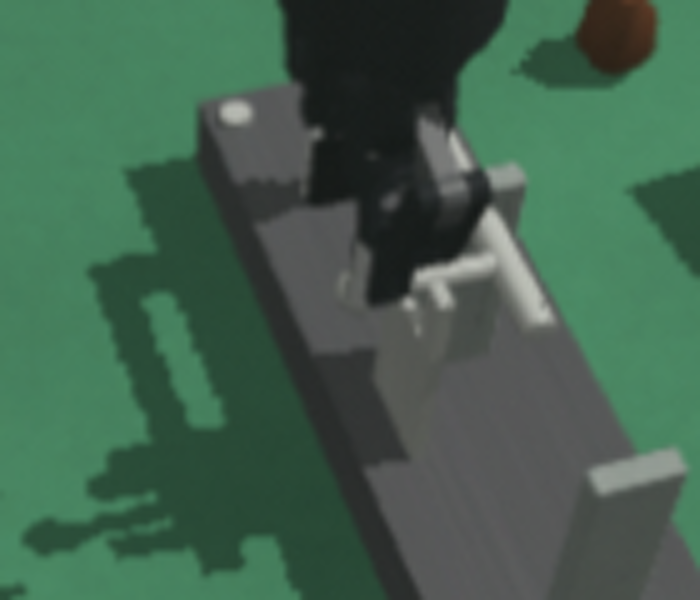

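The ball at (352,290) sits between the two fingers. I'll descend and pinch it.

>>> step_arm(plan="0.2 0.2 1.5 0 50;0.2 0.2 3 0 50;0.2 0.2 4.5 0 50;0.2 0.2 4.6 0 50;0.2 0.2 4.6 0 30;0.2 0.2 4.6 0 10;0.2 0.2 4.6 0 5;0.2 0.2 4.6 0 5;0.2 0.2 4.6 0 5;0.2 0.2 4.6 0 5", grip_force=30)

```text
time_s: 3.95
eef_pos: [550.4, 85.5, 115.7]
ee_rot: [0.001, 0.671, 0.741, 0.0]
force: [1.5, -4.7, 2.5]
grip_width: 0.183
```

```bash
python3 -c "
from h import *
print(readout.sense()['eef_pos'],readout.sense()['grip_width']*85); rows(548,86,112,96)"
```

```text
[550.39023116  85.50903181 115.66427977] 15.564354852431455
yaw now 95.6 shift cm [ 0.07 -0.23  0.37] twist -0.4
```

>>> step_arm(plan="0.02 0 -0.5 0 5;0.08 0 -1 0 5;0.2 0 -1.55 0 5;0.36 0 -2.05 0 5;0.56 0 -2.5 0 5;0.8 0 -3 0 5;0.8 0 -3 0 5;0.8 0 -3 0 5", grip_force=40)

```text
time_s: 4.75
eef_pos: [548.8, 94.9, 145.6]
ee_rot: [-0.001, 0.671, 0.741, 0.0]
force: [1.7, 5.5, -3.3]
grip_width: 0.179
```

```bash
python3 - <<'E'
from h import *
print(readout.sense()['force'],readout.sense()['grip_width']*85)
p,d=cams.capture('scene')
x,y=365,240; save('s3.png',cv2.resize(p[y-60:y+60,x-70:x+70],(700,600),interpolation=cv2.INTER_CUBIC))
E
```

```text
[ 1.65492005  5.46819562 -3.25836539] 15.184664488136477
```

View pics/s3.png

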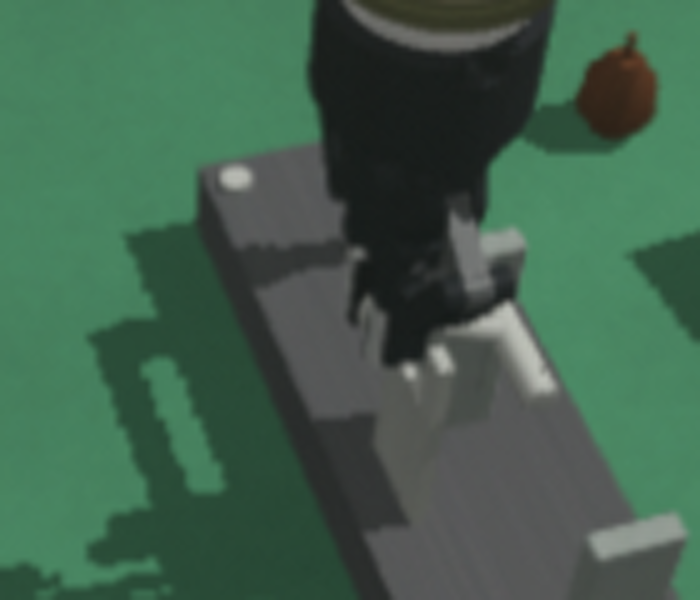

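The handle has left the notch, which now shows empty at (425,365), and the ball is still held. I'll continue the arc.

>>> step_arm(plan="0.28 0 -0.44 0 5;0.6 0 -0.87 0 5;0.95 0 -1.24 0 5;1.55 0 -1.75 0 5;2.2 0 -2.2 0 5;2.9 0 -2.55 0 5;3.64 0 -2.8 0 5;4.4 0 -2.95 0 5;5.2 0 -3 0 5;5.2 0 -3 0 5")

```text
time_s: 5.8
eef_pos: [544.0, 146.4, 175.5]
ee_rot: [0.0, 0.671, 0.741, 0.0]
force: [0.3, -0.3, -0.2]
grip_width: 0.052
```

```bash
python3 - <<'E'
from h import *
s=readout.sense(); print(s['eef_pos'],s['force'],s['grip_width']*85)
e=np.array([.9945,.1045]); h=np.array([417.7,132.2]); print('bed frame',(s['eef_pos'][:2]-h)@e,(s['eef_pos'][:2]-h)@[-e[1],e[0]])
E
```

```text
[544.00063198 146.44515093 175.53288563] [ 0.34815133 -0.29857491 -0.21562995] 4.414361108162234
bed frame 127.09459677618128 0.9683865553262104
```

The grip reading says the ball slipped out. I'll look.

```bash
python3 - <<'E'
from h import *
p,d=cams.capture('scene')
x,y=365,240; save('s4.png',cv2.resize(p[y-60:y+60,x-70:x+70],(700,600),interpolation=cv2.INTER_CUBIC))
E
```

```text
(no output)
```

View pics/s4.png

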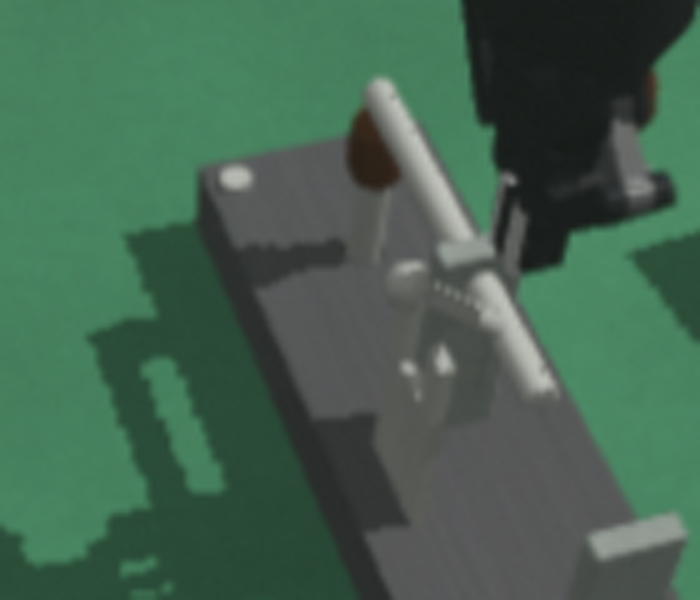

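The handle stands part way up, with the ball at (407,285) in the crop. I'll solve its angle on the arc, and use the same picture to check the bolt line and the pin.

```bash
python3 - <<'E'
from h import *
e=np.array([.9945,.1045]); n=np.array([-e[1],e[0]]); h=np.array([417.7,132.2])
ang=np.radians(np.arange(0,91,5))
P=[[*(h+124*e-60*np.cos(a)*n),131+60*np.sin(a)] for a in ang]
for a,q in zip(np.degrees(ang),project('scene',P)): print(round(a),np.round((q-[295,180])*5))
print('expected bolt tip/back ends', np.round((project('scene',[[*(h-13*e),131],[*(h+159*e),131],[*h,120]])-[295,180])*5))
E
```

```text
0 [351. 364.]
5 [353. 355.]
10 [356. 346.]
15 [360. 337.]
20 [366. 327.]
25 [372. 318.]
30 [379. 308.]
35 [388. 299.]
40 [397. 289.]
45 [407. 280.]
50 [418. 272.]
55 [430. 263.]
60 [442. 256.]
65 [455. 249.]
70 [468. 242.]
75 [481. 236.]
80 [494. 231.]
85 [508. 227.]
90 [521. 223.]
expected bolt tip/back ends [[368.  89.]
 [535. 399.]
 [377. 128.]]
```

The handle is at about 44°, so the ball is at ≈ (548, 102.5, 172.7). I'll re-grip lower and harder.

```bash
python3 -c "
from h import *
rows(547.5,102.5,151,96)"
```

```text
yaw now 95.7 shift cm [-4.36 -0.08  2.44] twist -0.3
```

>>> step_arm(plan="0 0 -2 0 45;0 0 -3 0 45;-2 -0.1 -3 0 45;-4.4 -0.1 -3 0 45;-4.4 -0.1 -1 0 45;-4.4 -0.1 1 0 45;-4.4 -0.1 2.4 0 45;-4.4 -0.1 2.4 0 45;-4.4 -0.1 2.4 0 15;-4.4 -0.1 2.4 0 0", grip_force=80)

```text
time_s: 6.85
eef_pos: [547.8, 101.5, 152.4]
ee_rot: [0.001, 0.671, 0.741, 0.0]
force: [-1.1, -1.3, 0.6]
grip_width: 0.164
```

>>> step_arm(plan="0 0 0 0 0;0 0 0 0 0;0 0 0 0 0")

```text
time_s: 7.15
eef_pos: [547.8, 101.3, 152.1]
ee_rot: [0.001, 0.671, 0.741, 0.0]
force: [-0.8, -4.5, 5.7]
grip_width: 0.158
```

>>> step_arm(plan="0.28 0 -0.3 0 0;0.6 0 -0.59 0 0;0.93 0 -0.85 0 0;1.28 0 -1.08 0 0;1.65 0 -1.29 0 0;2.02 0 -1.47 0 0;2.41 0 -1.63 0 0;2.41 0 -1.63 0 0")

```text
time_s: 7.95
eef_pos: [544.9, 126.2, 167.9]
ee_rot: [-0.0, 0.671, 0.741, 0.0]
force: [-0.7, 0.0, 1.3]
grip_width: 0.123
```

>>> step_arm(plan="0.4 0 -0.13 0 0;0.8 0 -0.24 0 0;1.2 0 -0.3 0 0;1.6 0 -0.34 0 0;2.0 0 -0.36 0 0;2.0 0 -0.36 0 0")

```text
time_s: 8.55
eef_pos: [543.1, 146.2, 171.3]
ee_rot: [0.0, 0.671, 0.741, 0.0]
force: [0.1, 0.9, -0.2]
grip_width: 0.001
```

```bash
python3 - <<'E'
from h import *
p,d=cams.capture('scene')
x,y=375,225; save('s5.png',cv2.resize(p[y-40:y+40,x-50:x+50],(750,600),interpolation=cv2.INTER_CUBIC))
e=np.array([.9945,.1045]); n=np.array([-e[1],e[0]]); h=np.array([417.7,132.2])
for a in range(40,121,8): 
  t=np.radians(a); print(a,np.round((project('scene',[[*(h+124*e-60*np.cos(t)*n),131+60*np.sin(t)]])[0]-[325,185])*7.5))
E
```

```text
40 [370. 397.]
48 [395. 375.]
56 [423. 355.]
64 [453. 337.]
72 [485. 322.]
80 [517. 309.]
88 [549. 300.]
96 [580. 293.]
104 [611. 290.]
112 [639. 291.]
120 [664. 295.]
```

View pics/s5.png

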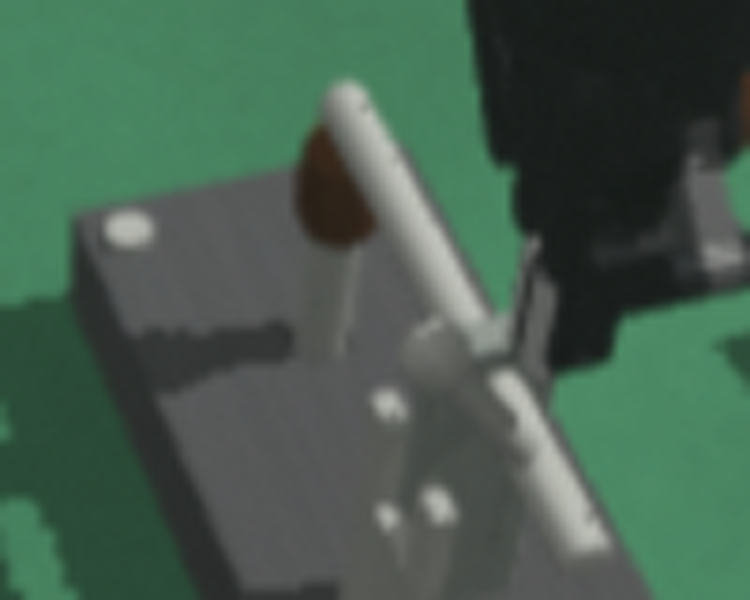

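The ball is at (437,352), so the handle is at about 59° (0.54 rad from up). The ball slides between the pads, so I'll push it the rest of the way with closed fingers from the -y side.

>>> step_arm(plan="0 0 -2 0 0;0 0 -3.5 0 0;-2 0.2 -3.5 0 0;-4 0.2 -3.5 0 0;-6.2 0.2 -3.5 0 0;-6.2 0.2 -1.5 0 0;-6.2 0.2 0.2 0 0;-5 0.2 0.2 0 0;-4.2 0.2 0.2 0 0;-3.6 0.2 0.2 0 0", grip_force=40)

```text
time_s: 9.6
eef_pos: [549.1, 110.9, 170.6]
ee_rot: [0.001, 0.671, 0.741, 0.001]
force: [-0.6, -2.9, 2.8]
grip_width: -0.0
```

>>> step_arm(plan="0.4 0 0 0 0;0.8 0 0 0 0;1.1 0 0 0 0;1.4 0 0 0 0;1.4 0 0 0 0;1.4 0 0 0 0")

```text
time_s: 10.2
eef_pos: [547.1, 124.1, 169.0]
ee_rot: [-0.0, 0.671, 0.741, 0.0]
force: [-0.2, 0.4, -0.2]
grip_width: -0.002
```

```bash
python3 - <<'E'
from h import *
s=readout.sense();e=np.array([.9945,.1045]); n=np.array([-e[1],e[0]]); h=np.array([417.7,132.2])
print('bed',(s['eef_pos'][:2]-h)@e,(s['eef_pos'][:2]-h)@n,s['eef_pos'][2])
p,d=cams.capture('scene')
x,y=375,225; save('s6.png',cv2.resize(p[y-40:y+40,x-50:x+50],(750,600),interpolation=cv2.INTER_CUBIC))
E
```

```text
bed 127.81271062029613 -21.553595968551257 169.00355073551978
```

View pics/s6.png

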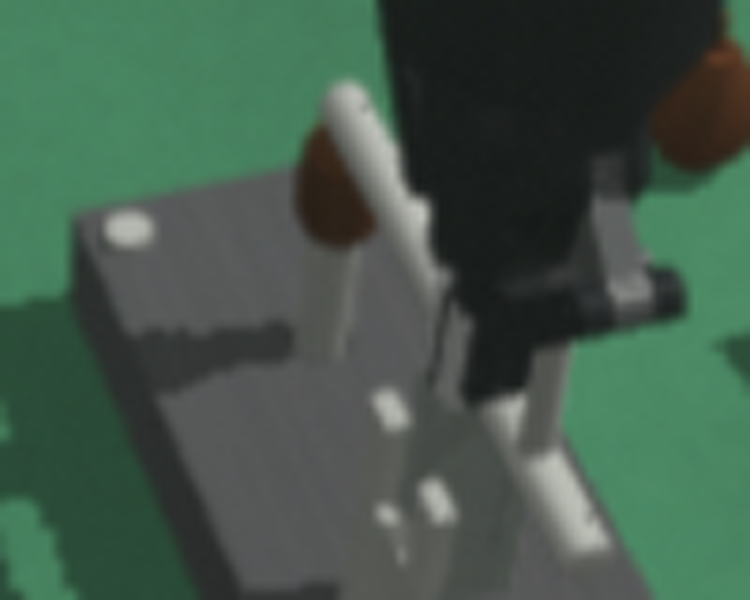

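The handle is upright (stem at (545,400)). I'll straddle it, close, and draw the bolt back along bed +x.

>>> step_arm(plan="0 0 -2 0 20;0 0 -4.5 0 45;1.2 0 -4.5 0 45;2.2 0 -4.5 0 45;2.2 0 -4.5 0 45;2.2 0 -2 0 45;2.2 0 0.3 0 45;2.2 0 0.3 0 45;2.2 0 0.3 0 10;2.2 0 0.3 0 5")

```text
time_s: 11.25
eef_pos: [545.2, 145.8, 167.0]
ee_rot: [0.0, 0.671, 0.741, 0.0]
force: [-1.0, 0.4, -3.0]
grip_width: 0.18
```

>>> step_arm(plan="0 0 0 0 5;0 0 0 0 5;0 1 0 0 5;0 2 0 0 5;0 3 0 0 5;0 4 0 0 5;0 5 0 0 5;0 5 0 0 5")

```text
time_s: 12.05
eef_pos: [596.0, 150.9, 166.9]
ee_rot: [0.001, 0.671, 0.741, 0.001]
force: [2.8, 1.3, 2.5]
grip_width: 0.182
```

>>> step_arm(plan="0 1 0 0 5;0 2 0 0 5;0 3 0 0 5;0 3.8 0 0 5;0 4.1 0 0 5;0 4.3 0 0 5;0 4.5 0 0 5;0 4.5 0 0 5")

```text
time_s: 12.85
eef_pos: [633.4, 154.9, 166.7]
ee_rot: [-0.006, 0.671, 0.741, -0.007]
force: [-41.0, -6.3, 17.3]
grip_width: 0.178
```

```bash
python3 - <<'E'
from h import *
s=readout.sense();e=np.array([.9945,.1045]); n=np.array([-e[1],e[0]]); h=np.array([417.7,132.2])
print('bed',(s['eef_pos'][:2]-h)@e,(s['eef_pos'][:2]-h)@n,s['eef_pos'][2],s['force'])
E
```

```text
bed 216.89404114321775 -0.010310546937562497 166.65631501452756 [-40.98975258  -6.32153353  17.32264716]
```

The bolt hit its stop with the handle at bed x = 216.9, where 217 is expected. I'll release and go over the pin.

>>> step_arm(plan="0 -0.4 0 0 45;0 -0.4 0 0 45;0 -0.4 0 0 45;0 -0.4 -3 0 45;0 -0.4 -6.3 0 45;0 -0.4 -6.3 0 45;0 -0.4 -6.3 0 45")

```text
time_s: 13.55
eef_pos: [635.9, 154.7, 229.4]
ee_rot: [0.0, 0.671, 0.741, 0.0]
force: [0.3, -0.1, 0.1]
grip_width: 0.452
```

```bash
python3 -c "
from h import *
print(readout.sense()['eef_pos']);rows(417.7,132.2,230,96);rows(417.7,132.2,86,96)
p,d=cams.capture('scene'); x,y=385,225; save('s7.png',cv2.resize(p[y-60:y+60,x-60:x+90],(750,600),interpolation=cv2.INTER_CUBIC))
c=cloud('scene',d,np.ones((480,640),bool)); m=(np.hypot(c[:,0]-417.7,c[:,1]-132.2)<25)&(c[:,2]>92)&(c[:,2]<128); q=c[m]; print(len(q),q.mean(0),q.max(0),q.min(0))
"
```

```text
[635.88281842 154.73036657 229.3943923 ]
yaw now 95.6 shift cm [ -0.09 -21.93  -0.09] twist -0.4
yaw now 95.6 shift cm [ -0.09 -21.95  14.31] twist -0.4
183 [420.49908645 131.19520024 112.9536768 ] [430.45043854 145.0273252  123.19085584] [403.45454299 120.19606435  93.14331948]
```

View pics/s7.png

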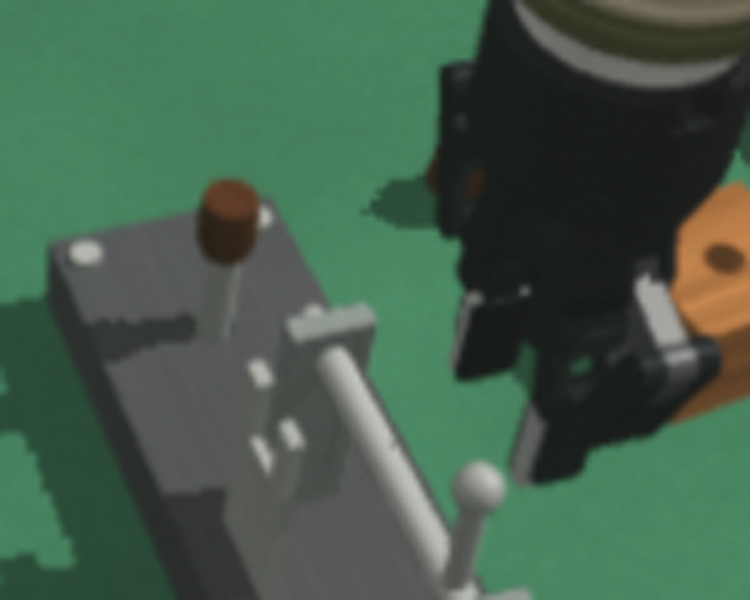

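The handle is upright and the bolt is drawn back. The pin is clear, with its head top at (229,198). I'll go down on the pin.

```bash
python3 -c "
from h import *
print(world('scene',[[370.8,204.6]],z=120))"
```

```text
[[414.7313764  133.79856353 120.        ]]
```

>>> step_arm(plan="0 -4.5 0 0 70;0 -9 0 0 70;0 -13.5 0 0 70;0 -18 0 0 70;0 -22 0 0 70;0 -22 0 0 70;0 -22 4 0 70;0 -22 8 0 70;0 -22 8 0 70")

```text
time_s: 14.5
eef_pos: [414.2, 132.9, 145.0]
ee_rot: [-0.003, 0.671, 0.741, -0.003]
force: [-0.8, 0.2, 1.1]
grip_width: 0.698
```

```bash
python3 -c "
from h import *
print(readout.sense()['eef_pos']);rows(417.7,132.2,86,96)"
```

```text
[414.17007672 132.9017468  145.00415035]
yaw now 95.6 shift cm [-0.11  0.4   5.9 ] twist -0.4
```

>>> step_arm(plan="0 0.1 2 0 70;0 0.1 4 0 70;0 0.1 6 0 70;0 0.1 6 0 70;0 0.1 6 0 30;0 0.1 6 0 10;0 0.1 6 0 5;0 0.1 6 0 5;0 0.1 6 0 5;0 0.1 6 0 5", grip_force=40)

```text
time_s: 15.5
eef_pos: [418.3, 133.2, 90.6]
ee_rot: [0.001, 0.671, 0.741, 0.001]
force: [-1.6, -1.0, 7.5]
grip_width: 0.29
```

```bash
python3 -c "
from h import *
s=readout.sense();print(s['eef_pos'],s['force'],s['wrist_torque'],s['grip_width']*85)"
```

```text
[418.28261669 133.24685785  90.56975167] [-1.63954517 -0.96663031  7.53482641] [-0.05583876  0.38368559  0.04832416] 24.63075363755981
```

>>> step_arm(plan="0 0 -1 0 5;0 0 -2 0 5;0 0 -4 0 5;0 0 -6 0 5;0 0 -8 0 5;0 0 -10 0 5;0 0 -10 0 5;0 0 -10 0 5", grip_force=50)

```text
time_s: 16.3
eef_pos: [417.5, 133.2, 189.2]
ee_rot: [0.0, 0.671, 0.741, 0.0]
force: [0.8, -0.2, -1.9]
grip_width: 0.285
```

```bash
python3 -c "
from h import *
s=readout.sense();print(s['eef_pos'],s['force'],s['wrist_torque'],s['grip_width']*85);rows(436.5,365.7,190,96)"
```

```text
[417.50193508 133.18930795 189.19268126] [ 0.75384845 -0.20620484 -1.94847232] [-0.0081627  -0.02572251  0.01818754] 24.25319718682236
yaw now 95.7 shift cm [22.95  4.18 -0.08] twist -0.3
```

>>> step_arm(plan="4 0.7 0 0 5;8 1.4 0 0 5;12 2.2 0 0 5;16 2.9 0 0 5;20 3.6 0 0 5;23 4.2 0 0 5;23 4.2 0 0 5;23 4.2 2 0 5;23 4.2 3 0 5;23 4.2 3 0 5")

```text
time_s: 17.3
eef_pos: [436.0, 365.2, 157.1]
ee_rot: [-0.001, 0.672, 0.741, -0.002]
force: [0.0, 0.0, -1.5]
grip_width: 0.284
```

```bash
python3 -c "
from h import *
s=readout.sense();print(s['eef_pos'],s['force'],s['wrist_torque'],s['grip_width']*85);rows(436.5,365.7,98,96)
p,d=cams.capture('scene');
# top camera visible pin foot?
x,y=[int(v) for v in project('scene',[[436,365,80]])[0]]; save('s8.png',cv2.resize(p[y-40:y+40,x-50:x+50],(750,600),interpolation=cv2.INTER_CUBIC)); print((project('scene',[[436.5,365.7,60],[*s['eef_pos'][:2],75]])-[x-50,y-40])*7.5)"
```

```text
[435.96031835 365.23707289 157.12441093] [ 0.0468607   0.02511385 -1.49337735] [-0.01015779 -0.0077428   0.02165034] 24.17504444468197
yaw now 95.6 shift cm [0.05 0.08 5.91] twist -0.4
[[360.99953866 347.90840152]
 [371.90204799 312.33168491]]
```

View pics/s8.png

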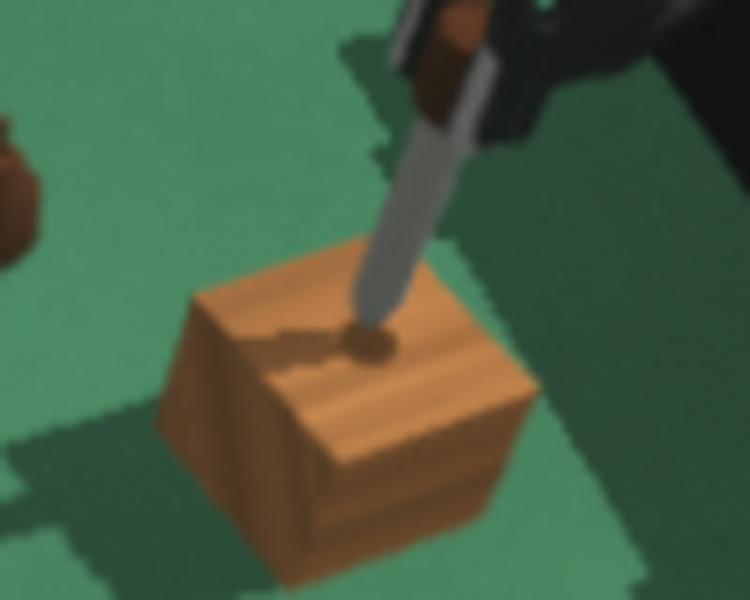

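The pin is upright in the grip, with its foot at (370,318) over the stand's hole at (368,343), within about 2 mm. I'll shift slightly and lower it.

>>> step_arm(plan="0.1 -0.1 0 0 5;0.1 -0.1 1 0 5;0.1 -0.1 2 0 5;0.1 -0.1 3 0 5;0.1 -0.1 3.5 0 5;0.1 -0.1 3.5 0 5")

```text
time_s: 17.95
eef_pos: [435.4, 366.9, 123.2]
ee_rot: [-0.0, 0.671, 0.741, -0.001]
force: [0.7, -0.2, -1.3]
grip_width: 0.284
```

>>> step_arm(plan="0 0 0.8 0 5;0 0 1.6 0 5;0 0 2.1 0 5;0 0 2.3 0 5;0 0 2.3 0 5")

```text
time_s: 18.45
eef_pos: [435.6, 367.1, 100.9]
ee_rot: [-0.0, 0.671, 0.741, -0.0]
force: [-0.6, -0.2, -1.7]
grip_width: 0.286
```

>>> step_arm(plan="0 0 0.3 0 5;0 0 0.4 0 5;0 0 0.4 0 5")

```text
time_s: 18.75
eef_pos: [435.6, 367.1, 97.1]
ee_rot: [-0.0, 0.671, 0.741, -0.0]
force: [0.8, -0.3, -1.2]
grip_width: 0.286
```

>>> step_arm(plan="0 0 0 0 30;0 0 0 0 60;0 0 0 0 60;0 0 -2 0 60;0 0 -5 0 60;0 0 -8 0 60;0 0 -11 0 60;0 0 -11 0 60")

```text
time_s: 19.55
eef_pos: [437.1, 367.9, 211.6]
ee_rot: [0.001, 0.671, 0.741, 0.004]
force: [-0.0, 0.3, 0.4]
grip_width: 0.603
```

```bash
python3 - <<'E'
from h import *
print(readout.sense()['eef_pos'])
p,d=cams.capture('top'); P1=plate(p,601,-227); P2=plate(p,441,-199); print(P1,P2,sep='\n')
h1=P1['hole']; rows(h1[0],h1[1],210,P1['ang'])
E
```

```text
[437.06332132 367.9384251  211.55455869]
{'c': array([ 601.3, -227.4]), 'size': array([112.8,  99.5]), 'ang': np.float64(16.6), 'hole': array([ 601. , -226.9]), 'harea': 285.0}
{'c': array([ 441.2, -198.8]), 'size': array([112.7,  99.1]), 'ang': np.float64(12.9), 'hole': array([ 441. , -198.4]), 'harea': 287.25}
yaw now 95.7 shift cm [-60.77  10.53  -0.16] twist 79.1
```

>>> step_arm(plan="-4.5 0.8 0 4 100;-9 1.6 0 12 100;-13.5 2.3 0 20 100;-18 3.1 0 28 100;-22.5 3.9 0 36 100;-27 4.7 0 44 100;-31.5 5.5 0 52 100;-36 6.2 0 60 100;-40.5 7 0 68 100;-45 7.8 0 76 100")

```text
time_s: 20.6
eef_pos: [557.4, -74.8, 206.0]
ee_rot: [-0.0, 0.986, 0.168, -0.001]
force: [0.3, 0.6, 0.3]
grip_width: 0.998
```

```bash
python3 - <<'E'
from h import *
print(readout.sense()['eef_pos']); rows(601.2,-227.1,100,16.6)
E
```

```text
[557.43301329 -74.81221245 206.04097532]
yaw now 19.3 shift cm [-0.89 15.83 10.59] twist 2.7
```

>>> step_arm(plan="-0.2 4 0 2.7 100;-0.5 8 2 2.7 100;-0.7 12 5 2.7 100;-0.9 15.8 8 2.7 100;-0.9 15.8 10.5 2.7 100;-0.9 15.8 10.5 2.7 100;-0.9 15.8 10.5 2.7 100;-0.9 15.8 10.5 2.7 100")

```text
time_s: 21.4
eef_pos: [602.9, -224.4, 103.9]
ee_rot: [0.001, 0.989, 0.148, 0.001]
force: [0.7, 0.7, 0.9]
grip_width: 1.0
```

```bash
python3 - <<'E'
from h import *
print(readout.sense()['eef_pos'],readout.sense()['force']); rows(601.2,-227.1,3,16.6)
p,d=cams.capture('scene'); x,y=215,325;save('s9.png',cv2.resize(p[y-48:y+48,x-60:x+60],(750,600),interpolation=cv2.INTER_CUBIC))
E
```

```text
[ 602.92214257 -224.37993427  103.90088794] [0.65434833 0.7244443  0.8802042 ]
yaw now 17.0 shift cm [-0.26  0.19 10.09] twist 0.4
```

View pics/s9.png

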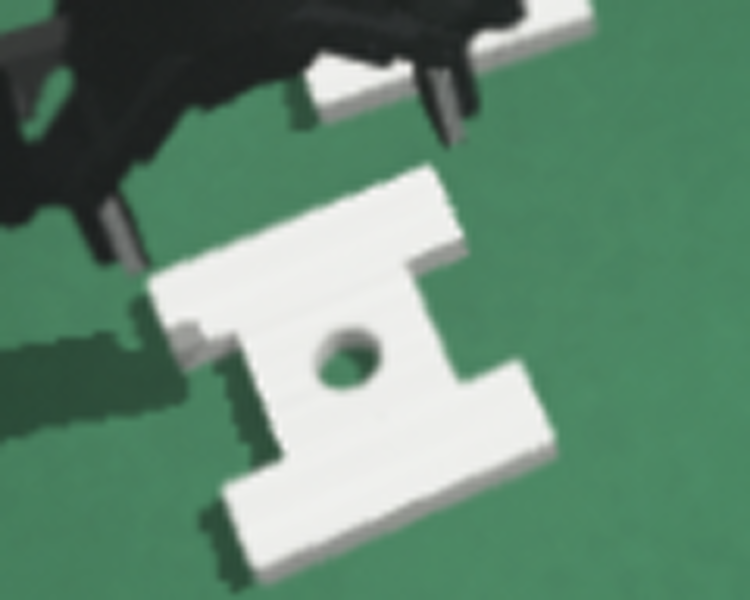

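The plate lies clear below, with the fingers either side of its waist notches and its hole at (348,358). I'll descend and grip.

>>> step_arm(plan="-0.2 0.2 3 0.4 100;-0.2 0.2 6 0.4 100;-0.2 0.2 8 0.4 100;-0.2 0.2 9.4 0.4 100;-0.2 0.2 10 0.4 100;-0.2 0.2 10 0.4 100;-0.2 0.2 10 0.4 100", grip_force=50)

```text
time_s: 22.15
eef_pos: [601.6, -227.6, 3.5]
ee_rot: [0.001, 0.99, 0.144, 0.001]
force: [0.5, 0.4, 0.5]
grip_width: 1.002
```

>>> step_arm(plan="0 0 0 0 75;0 0 0 0 60;0 0 0 0 55;0 0 0 0 50;0 0 0 0 50;0 0 0 0 50;0 0 0 0 50")

```text
time_s: 22.85
eef_pos: [601.4, -227.5, 3.4]
ee_rot: [0.0, 0.99, 0.144, 0.001]
force: [-1.9, 0.8, 6.8]
grip_width: 0.634
```

>>> step_arm(plan="0 0 -1 0 50;0 0 -3 0 50;0 0 -7 0 50;0 0 -11.5 0 50;0 0 -16 0 50;0 0 -16 0 50;0 0 -16 0 50")

```text
time_s: 23.55
eef_pos: [600.9, -227.3, 162.6]
ee_rot: [0.0, 0.99, 0.144, 0.0]
force: [-0.3, 1.0, -4.6]
grip_width: 0.631
```

```bash
python3 - <<'E'
from h import *
print(readout.sense()['eef_pos'],readout.sense()['force'],readout.sense()['grip_width']); rows(418,133,163,6)
E
```

```text
[ 600.85188622 -227.25998166  162.64181645] [-0.28233917  0.96082167 -4.58504098] 0.6308064291385302
yaw now 16.5 shift cm [ -7.27 -39.74  -0.06] twist 10.5
```

>>> step_arm(plan="-0.8 -4.4 0 1 50;-1.6 -8.8 0 2 50;-2.4 -13.2 0 3.5 50;-3.2 -17.7 0 5 50;-4 -22 0 6.5 50;-4.8 -26.5 0 8 50;-5.6 -31 0 9.5 50;-6.5 -35.5 0 10.5 50;-7.3 -39.7 0 10.5 50;-7.3 -39.7 0 10.5 50")

```text
time_s: 24.55
eef_pos: [414.4, 135.7, 160.6]
ee_rot: [-0.0, 0.998, 0.055, -0.002]
force: [0.5, -0.8, -3.4]
grip_width: 0.633
```

>>> step_arm(plan="0 0 2 0 50;0 0 4 0 50;0 0 6 0 50;0 0 8 0 50;0 0 9 0 50;0 0 9 0 50;0 0 9 0 50")

```text
time_s: 25.25
eef_pos: [418.0, 132.3, 72.4]
ee_rot: [0.0, 0.999, 0.053, -0.0]
force: [-0.4, 0.2, -2.4]
grip_width: 0.633
```

```bash
python3 - <<'E'
from h import *
s=readout.sense();print(s['eef_pos'],s['force'],s['wrist_torque'],s['grip_width']); rows(418,133,44,6)
E
```

```text
[418.00867242 132.30881131  72.36467967] [-0.38478907  0.17047938 -2.36026948] [ 0.02551869 -0.00230071 -0.01690461] 0.6330060473688879
yaw now 6.1 shift cm [ 0.01 -0.07  2.84] twist 0.1
```

>>> step_arm(plan="0 -0.07 1 0 50;0 -0.07 2 0 50;0 -0.07 2.5 0 50;0 -0.07 2.8 0 50;0 -0.07 2.9 0 50;0 -0.07 2.9 0 50")

```text
time_s: 25.85
eef_pos: [417.7, 133.1, 43.4]
ee_rot: [0.0, 0.999, 0.053, -0.0]
force: [-2.7, -0.6, 2.0]
grip_width: 0.631
```

```bash
python3 - <<'E'
from h import *
s=readout.sense();print(s['eef_pos'],s['force'],s['wrist_torque'],s['grip_width'])
E
```

```text
[417.6508952  133.12872158  43.43782261] [-2.68600098 -0.58586122  2.0162489 ] [-0.13300108  0.41778003 -0.03202801] 0.6306537149777945
```

Contact at exactly the expected height. I'll release, rise, and look for plate 2 again.

>>> step_arm(plan="0 0 0 0 70;0 0 0 0 90;0 0 0 0 100;0 0 0 0 100;0 0 -3 0 100;0 0 -7 0 100;0 0 -11.5 0 100;0 0 -15 0 100;0 0 -15 0 100")

```text
time_s: 26.75
eef_pos: [419.7, 133.3, 197.4]
ee_rot: [0.0, 0.999, 0.053, 0.004]
force: [0.3, -0.5, -1.6]
grip_width: 0.996
```

>>> step_arm(plan="0 4.5 0 0 100;0 9 0 0 100;0 13 0 0 100;0 17 0 0 100;0 21 0 0 100;0 21 0 0 100;0 21 0 0 100")

```text
time_s: 27.45
eef_pos: [439.6, -75.9, 192.3]
ee_rot: [-0.0, 0.999, 0.052, -0.001]
force: [0.4, 0.1, -0.2]
grip_width: 0.999
```

```bash
python3 - <<'E'
from h import *
print(readout.sense()['eef_pos'])
p,d=cams.capture('top'); save('top2.png',p)
for r in spotter.regions_of('top','plate1'): print(round(r['conf'],2),np.round(r['extent']),np.round(np.median(cloud('top',d,r['pixels']),0)))
print('stack',plate(p,418,133,52)); print('p2',plate(p,441,-199))
ps,ds=cams.capture('scene'); save('sc2.png',ps)
print('scene stack',plate(ps,418,133,52,'scene'),'p2',plate(ps,441,-199,12,'scene'))
E
```

```text
[439.59750717 -75.94074025 192.29830649]
0.62 [411. 275.  26.  24.] [ 407. -231.   12.]
0.59 [256. 267.  44.  50.] [419. 131.  52.]
stack {'c': array([415.9, 132.2]), 'size': array([117.5,  98.9]), 'ang': np.float64(6.2), 'hole': array([417.9, 132.4]), 'harea': 312.5}
p2 {'c': array([ 458.2, -136.8]), 'size': array([85.2, 85.2]), 'ang': np.float64(67.2), 'hole': array([ 420.2, -127.3]), 'harea': 0.75}
scene stack {'c': array([414.2, 133.6]), 'size': array([113.8,  99. ]), 'ang': np.float64(6.1), 'hole': array([415.6, 133.9]), 'harea': 287.5} p2 {'c': array([ 438., -198.]), 'size': array([115.,  98.]), 'ang': np.float64(12.8), 'hole': array([ 436.5, -200.5]), 'harea': 423.0}
```

The stacked plate's hole is at (417.9, 132.4), 6.2°. Plate 2 is hidden from the top camera by the arm, but the scene camera shows it unmoved (camera bias of about -2 mm).

```bash
python3 -c "
from h import *
rows(441,-198.6,100,12.9)"
```

```text
yaw now 6.1 shift cm [-1.2  12.34  9.28] twist -6.8
```

>>> step_arm(plan="-0.4 4 1 -3 100;-0.8 8 3 -6.8 100;-1.2 12.3 6 -6.8 100;-1.2 12.3 9.3 -6.8 100;-1.2 12.3 9.3 -6.8 100;-1.2 12.3 9.3 -6.8 100;-1.2 12.3 9.3 -6.8 100")

```text
time_s: 28.3
eef_pos: [441.9, -198.7, 102.0]
ee_rot: [0.001, 0.994, 0.113, 0.001]
force: [0.4, -0.5, 0.5]
grip_width: 0.999
```

```bash
python3 -c "
from h import *
rows(441,-198.6,3.4,12.9)
ps,ds=cams.capture('scene'); print(plate(ps,441,-199,12,'scene'))
x,y=[int(v) for v in project('scene',[[441,-199,30]])[0]];save('s10.png',cv2.resize(ps[y-48:y+48,x-60:x+60],(750,600),interpolation=cv2.INTER_CUBIC))"
```

```text
yaw now 13.0 shift cm [-0.11 -0.05  9.86] twist 0.1
{'c': array([ 438., -198.]), 'size': array([115.,  98.]), 'ang': np.float64(12.8), 'hole': array([ 438.8, -196.8]), 'harea': 263.0}
```

View pics/s10.png

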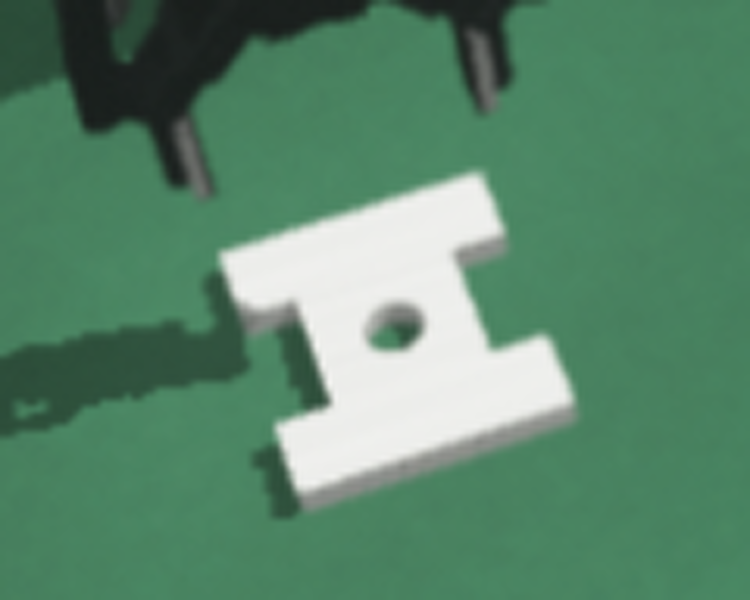

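Plate 2 is unmoved, its hole at (396,325), and the fingers are in line with its notches. I'll grip it.

>>> step_arm(plan="-0.1 0 3 0 100;-0.1 0 6 0 100;-0.1 0 8 0 100;-0.1 0 9.3 0 100;-0.1 0 9.8 0 100;-0.1 0 9.8 0 100;-0.1 0 9.8 0 75;-0.1 0 9.8 0 60;-0.1 0 9.8 0 50;-0.1 0 9.8 0 50")

```text
time_s: 29.35
eef_pos: [440.5, -199.7, 3.5]
ee_rot: [0.0, 0.994, 0.112, 0.001]
force: [-1.7, 3.4, 11.4]
grip_width: 0.637
```

>>> step_arm(plan="0 0 0 0 50;0 0 0 0 50;0 0 0 0 50;0 0 0 0 50")

```text
time_s: 29.75
eef_pos: [440.5, -199.7, 3.5]
ee_rot: [0.0, 0.994, 0.112, 0.001]
force: [-2.0, 2.6, 10.1]
grip_width: 0.635
```

>>> step_arm(plan="0 0 -1 0 50;0 0 -3 0 50;0 0 -7 0 50;0 0 -11.5 0 50;0 0 -16 0 50;0 0 -16 0 50;0 0 -16 0 50")

```text
time_s: 30.45
eef_pos: [439.8, -199.4, 162.5]
ee_rot: [0.0, 0.994, 0.112, 0.0]
force: [-0.1, -0.8, -3.9]
grip_width: 0.634
```

```bash
python3 - <<'E'
from h import *
print(readout.sense()['eef_pos'],readout.sense()['force'],readout.sense()['grip_width']); rows(417.8,132.8,163,6.1)
E
```

```text
[ 439.83105017 -199.3713921   162.54163851] [-0.11221966 -0.77160065 -3.93333492] 0.634121738987995
yaw now 12.9 shift cm [  5.24 -32.87  -0.07] twist 6.8
```

>>> step_arm(plan="0.7 -4.4 0 1 50;1.4 -8.8 0 2.5 50;2.1 -13.2 0 4 50;2.8 -17.7 0 5.5 50;3.5 -22 0 6.8 50;4.2 -26.5 0 6.8 50;4.8 -30 0 6.8 50;5.2 -32.9 0 6.8 50;5.2 -32.9 0 6.8 50;5.2 -32.9 0 6.8 50")

```text
time_s: 31.45
eef_pos: [416.6, 133.0, 160.8]
ee_rot: [0.0, 0.999, 0.053, -0.002]
force: [0.2, -0.2, -2.8]
grip_width: 0.628
```

>>> step_arm(plan="0 0 2 0 50;0 0 4 0 50;0 0 6 0 50;0 0 8 0 50;0 0 8 0 50;0 0 8 0 50")

```text
time_s: 32.05
eef_pos: [417.5, 132.2, 82.2]
ee_rot: [0.0, 0.999, 0.052, -0.001]
force: [0.3, 0.3, -2.7]
grip_width: 0.629
```

```bash
python3 - <<'E'
from h import *
s=readout.sense();print(s['eef_pos'],s['force'],s['grip_width']); rows(417.5,133,55.5,6.1)
E
```

```text
[417.53814876 132.16585225  82.20888104] [ 0.31969867  0.25114242 -2.68840021] 0.6293138266876274
yaw now 6.0 shift cm [ 0.01 -0.08  2.67] twist -0.1
```

>>> step_arm(plan="0 -0.08 1 0 50;0 -0.08 2 0 50;0 -0.08 2.5 0 50;0 -0.08 2.65 0 50;0 -0.08 2.7 0 50;0 -0.08 2.7 0 50")

```text
time_s: 32.65
eef_pos: [417.0, 133.6, 55.6]
ee_rot: [0.0, 0.999, 0.053, -0.001]
force: [-4.4, -1.6, 5.8]
grip_width: 0.632
```

>>> step_arm(plan="0 0 0 0 70;0 0 0 0 90;0 0 0 0 100;0 0 0 0 100;0 0 -3 0 100;0 0 -7 0 100;0 0 -11.5 0 100;0 0 -14 0 100;0 0 -14 0 100")

```text
time_s: 33.55
eef_pos: [419.0, 133.7, 198.4]
ee_rot: [0.0, 0.999, 0.053, 0.003]
force: [-0.6, -0.1, -1.1]
grip_width: 0.996
```

```bash
python3 - <<'E'
from h import *
print(readout.sense()['eef_pos']); rows(435.6,367.1,195,96)
E
```

```text
[418.95836214 133.73690491 198.40567692]
yaw now 6.1 shift cm [  4.12 -23.03   0.36] twist -89.9
```

Next I'll fetch the pin, turning back to the jaw direction used when I released it.

>>> step_arm(plan="0.4 -2.3 0 -8 70;0.8 -4.6 0 -16 70;1.2 -7 0 -24 70;1.6 -9.3 0 -32 70;2 -11.6 0 -40 70;2.4 -14 0 -48 70;2.9 -16.3 0 -56 70;3.3 -18.6 0 -64 70;3.7 -21 0 -72 70;4.1 -23 0 -80 70")

```text
time_s: 34.55
eef_pos: [433.6, 367.7, 193.8]
ee_rot: [-0.0, 0.729, 0.685, -0.001]
force: [0.5, -0.2, -0.6]
grip_width: 0.7
```

>>> step_arm(plan="0 0 0 -8 70;0 0 0 -9.9 70;0 0 0 -9.9 70")

```text
time_s: 34.85
eef_pos: [433.7, 366.6, 193.9]
ee_rot: [-0.0, 0.669, 0.743, -0.001]
force: [0.6, 0.2, -0.4]
grip_width: 0.7
```

```bash
python3 - <<'E'
from h import *
print(readout.sense()['eef_pos']); rows(435.6,367.1,97.1,95.7)
p,d=cams.capture('top'); print('stack',plate(p,418,133,64)); 
ps,ds=cams.capture('scene'); print('scene stack',plate(ps,418,133,64,'scene'))
for r in spotter.regions_of('scene','pin')[:3]: print(r['conf'],np.round(r['extent']))
print(project('scene',[[435.6,367,126]]))
for n,q in (('scene',ps),):
  save('s11.png',cv2.resize(q[170:290,330:490],(800,600),interpolation=cv2.INTER_CUBIC))
E
```

```text
[433.67634734 366.59348338 193.92743703]
yaw now 96.0 shift cm [0.04 0.21 9.68] twist 0.3
stack {'c': array([415.8, 133.2]), 'size': array([117.8,  97. ]), 'ang': np.float64(5.7), 'hole': array([417.6, 132. ]), 'harea': 543.0}
scene stack {'c': array([392.6, 133. ]), 'size': array([72.2, 93.8]), 'ang': np.float64(-85.9), 'hole': array([370.8, 146.8]), 'harea': 19.5}
0.66 [388. 279. 106. 127.]
0.57 [476. 204.  23.  28.]
0.27 [407. 265.  37.  69.]
[[477.42490188 196.01445198]]
```

View pics/s11.png

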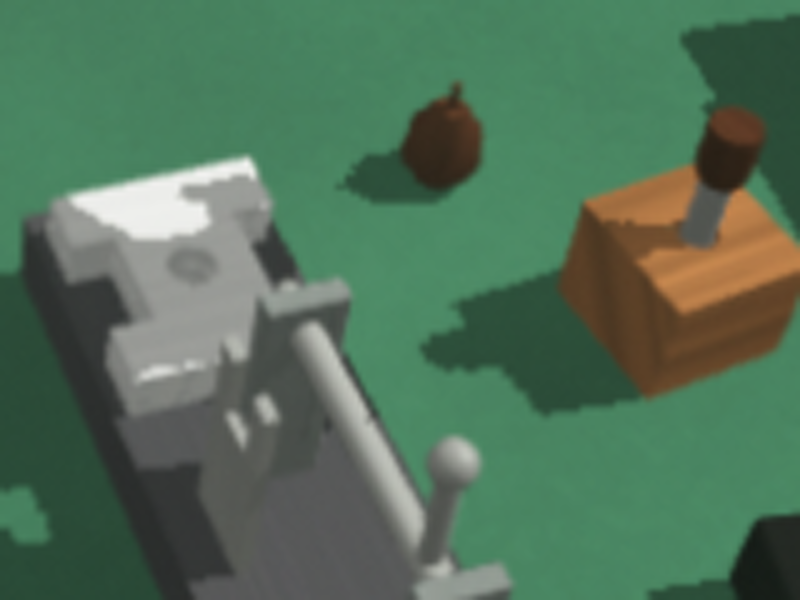

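Both plates are stacked squarely with the hole at (192,265), and the pin stands upright in the stand (head at (735,125)). I'll grip it at the same height as before.

>>> step_arm(plan="0.05 0.2 3 0 70;0.05 0.2 6 0 70;0.05 0.2 8.5 0 70;0.05 0.2 9.6 0 70;0.05 0.2 9.6 0 70;0.05 0.2 9.6 0 30;0.05 0.2 9.6 0 10;0.05 0.2 9.6 0 5;0.05 0.2 9.6 0 5;0.05 0.2 9.6 0 5")

```text
time_s: 36.0
eef_pos: [436.2, 367.7, 100.7]
ee_rot: [0.0, 0.669, 0.743, 0.001]
force: [-1.2, -0.8, 4.9]
grip_width: 0.282
```

```bash
python3 - <<'E'
from h import *
s=readout.sense();print(s['eef_pos'],s['force'],s['wrist_torque'],s['grip_width'])
E
```

```text
[436.24326339 367.73588384 100.69056713] [-1.16034688 -0.79701492  4.89711434] [-0.01816026  0.40363361 -0.0153247 ] 0.28195827258116113
```

>>> step_arm(plan="0 0 -1 0 5;0 0 -2 0 5;0 0 -4 0 5;0 0 -6 0 5;0 0 -8 0 5;0 0 -9.5 0 5;0 0 -9.5 0 5;0 0 -9.5 0 5")

```text
time_s: 36.8
eef_pos: [435.8, 367.3, 194.2]
ee_rot: [0.0, 0.669, 0.743, 0.0]
force: [-0.2, 0.2, -1.9]
grip_width: 0.279
```

```bash
python3 - <<'E'
from h import *
s=readout.sense();print(s['eef_pos'],s['force'],s['wrist_torque'],s['grip_width']); rows(417.8,133.2,192,95.7)
E
```

```text
[435.82073545 367.2804778  194.21588049] [-0.19086918  0.24936228 -1.85909122] [ 0.02330704 -0.00613201 -0.05075019] 0.2794647121443052
yaw now 95.9 shift cm [-23.1   -4.22   0.22] twist 0.2
```

>>> step_arm(plan="-4 -0.7 0 0 5;-8 -1.5 0 0 5;-12 -2.2 0 0 5;-16 -2.9 0 0 5;-20 -3.6 0 0 5;-23.1 -4.2 0 0 5;-23.1 -4.2 0 0 5;-23.1 -4.2 1.5 0 5;-23.1 -4.2 2.5 0 5;-23.1 -4.2 2.5 0 5")

```text
time_s: 37.8
eef_pos: [417.2, 133.6, 167.6]
ee_rot: [-0.001, 0.669, 0.743, -0.001]
force: [-0.5, -0.0, -1.6]
grip_width: 0.284
```

```bash
python3 - <<'E'
from h import *
s=readout.sense();print(s['eef_pos'],s['force'],s['wrist_torque'],s['grip_width']); rows(417.9,133.0,140,95.9)
E
```

```text
[417.1759963  133.63962397 167.61813556] [-0.53358464 -0.03654889 -1.56845568] [ 0.00922778  0.01728163 -0.019746  ] 0.28383122033461455
yaw now 96.0 shift cm [-0.07  0.08  2.76] twist 0.1
```

>>> step_arm(plan="-0.05 0.05 0.5 0 5;-0.05 0.05 1.2 0 5;-0.05 0.05 2 0 5;-0.05 0.05 2.8 0 5;-0.05 0.05 3.2 0 5;-0.05 0.05 3.2 0 5")

```text
time_s: 38.4
eef_pos: [418.4, 132.8, 136.6]
ee_rot: [-0.0, 0.669, 0.743, -0.0]
force: [-0.3, -0.1, -1.4]
grip_width: 0.287
```

>>> step_arm(plan="0 0 0.7 0 5;0 0 1.4 0 5;0 0 2 0 5;0 0 2 0 5")

```text
time_s: 38.8
eef_pos: [418.2, 132.8, 116.3]
ee_rot: [-0.001, 0.669, 0.743, -0.001]
force: [-0.3, 0.1, -1.1]
grip_width: 0.288
```

The foot is already in the bed hole with no resistance.

>>> step_arm(plan="0 0 0.7 0 5;0 0 1.4 0 5;0 0 1.9 0 5;0 0 2.1 0 5;0 0 2.2 0 5;0 0 2.2 0 5")

```text
time_s: 39.4
eef_pos: [418.5, 132.8, 95.0]
ee_rot: [-0.0, 0.669, 0.743, -0.0]
force: [-1.6, 0.8, -2.1]
grip_width: 0.283
```

```bash
python3 - <<'E'
from h import *
s=readout.sense();print(s['eef_pos'],s['force'],s['wrist_torque'],s['grip_width'])
E
```

```text
[418.45734861 132.8244692   95.04962528] [-1.56280678  0.81674279 -2.1273593 ] [ 0.25333065  0.3839787  -0.02426678] 0.28321105099916993
```

>>> step_arm(plan="0 0 0 0 30;0 0 0 0 60;0 0 0 0 60;0 0 -3 0 60;0 0 -7 0 60;0 0 -11 0 60;0 0 -14 0 60;0 0 -14 0 60")

```text
time_s: 40.2
eef_pos: [420.4, 132.8, 239.2]
ee_rot: [0.003, 0.669, 0.743, 0.003]
force: [0.2, -0.1, -1.0]
grip_width: 0.601
```

```bash
python3 - <<'E'
from h import *
ps,ds=cams.capture('scene'); c=cloud('scene',ds,np.ones((480,640),bool))
m=np.hypot(c[:,0]-418,c[:,1]-133)<22; q=c[m&(c[:,2]>80)&(c[:,2]<140)]
print(len(q),np.percentile(q[:,2],[5,50,80,90,95,99]),np.median(q[q[:,2]>115],0),readout.sense()['eef_pos'])
i=c[(np.hypot(c[:,0]-640,c[:,1]-155)<40)&(c[:,2]>182)&(c[:,2]<204)]; print('ball',len(i),i.mean(0) if len(i) else 0)
e=np.array([.9945,.1045]); n=np.array([-e[1],e[0]]); h=np.array([418,133])
print(h+217*e); rows(*(h+215*e),230,96)
E
```

```text
203 [ 83.12356331 114.18453639 120.70971171 121.57280752 122.06827987
 122.61870437] [417.06862758 133.03532669 120.35246423] [419.41773623 132.78926077 236.760962  ]
ball 95 [633.50109263 152.0855152  196.68803867]
[633.8065 155.6765]
yaw now 96.0 shift cm [ 0.05 21.36  0.77] twist -0.0
```

The pin head top reads 120.4 mm (home = 120). Now to the bolt handle, straddling it as before.

>>> step_arm(plan="0 4.5 0 0 50;0 9 0 0 45;0 13.5 0 0 45;0 18 0 0 45;0 21.3 0 0 45;0 21.3 0 0 45;0 21.3 0 0 45")

```text
time_s: 40.95
eef_pos: [630.2, 154.8, 233.2]
ee_rot: [-0.001, 0.669, 0.743, -0.001]
force: [-0.7, 0.1, 0.3]
grip_width: 0.449
```

```bash
python3 -c "
from h import *
print(readout.sense()['eef_pos']);rows(632.5,155,167,96)"
```

```text
[630.16631719 154.79497263 233.19868204]
yaw now 96.0 shift cm [-0.    0.25  6.62] twist -0.0
```

>>> step_arm(plan="0 0.2 2 0 45;0 0.2 4 0 45;0 0.2 6 0 45;0 0.2 6.6 0 45;0 0.2 6.6 0 45;0 0.2 6.6 0 10;0 0.2 6.6 0 5;0 0.2 6.6 0 5;0 0.2 6.6 0 5;0 0.2 6.6 0 5", grip_force=40)

```text
time_s: 41.95
eef_pos: [632.1, 155.1, 170.7]
ee_rot: [0.0, 0.669, 0.743, -0.0]
force: [-6.1, -1.2, 4.3]
grip_width: 0.179
```

>>> step_arm(plan="0 -1 0 0 5;0 -2 0 0 5;0 -3 0 0 5;0 -4 0 0 5;0 -5 0 0 5;0 -6 0 0 5;0 -7 0 0 5;0 -7.5 0 0 5;0 -7.5 0 0 5")

```text
time_s: 42.85
eef_pos: [558.0, 147.4, 170.7]
ee_rot: [0.001, 0.669, 0.743, 0.001]
force: [-1.8, 0.8, 8.0]
grip_width: 0.177
```

>>> step_arm(plan="0 -0.5 0 0 5;0 -1 0 0 5;0 -1.4 0 0 5;0 -1.7 0 0 5;0 -1.9 0 0 5;0 -2.1 0 0 5;0 -2.1 0 0 5")

```text
time_s: 43.55
eef_pos: [539.0, 145.3, 170.7]
ee_rot: [0.002, 0.67, 0.743, 0.002]
force: [8.5, 3.0, 4.4]
grip_width: 0.176
```

```bash
python3 - <<'E'
from h import *
s=readout.sense();e=np.array([.9945,.1045]); n=np.array([-e[1],e[0]]); h=np.array([417.7,132.2])
print('bed',(s['eef_pos'][:2]-h)@e,(s['eef_pos'][:2]-h)@n,s['eef_pos'][2],s['force'],s['grip_width'])
E
```

```text
bed 122.03678539621204 0.38228534580634616 170.74452834371414 [8.48295251 2.98092359 4.42272588] 0.17648232875165715
```

>>> step_arm(plan="0 -0.2 0 0 5;0 -0.35 0 0 5;0 -0.35 0 0 5;0 -0.35 0 0 5")

```text
time_s: 43.95
eef_pos: [538.4, 145.0, 170.9]
ee_rot: [0.005, 0.67, 0.743, 0.005]
force: [23.7, 4.5, -2.8]
grip_width: 0.181
```

The bolt is against its stop (23 N), fully across with the handle up. I'll release and push the handle over from the +y side.

>>> step_arm(plan="0 0.3 0 0 45;0 0.3 0 0 45;0 0.3 0 0 45;0 0.3 -2.5 0 45;0 0.3 -5 0 45;0 0.3 -5 0 20;2 0.3 -5 0 0;4 0.3 -5 0 0;4 0.3 -5 0 0;4 0.3 -5 0 0")

```text
time_s: 44.95
eef_pos: [532.0, 184.7, 218.6]
ee_rot: [-0.0, 0.669, 0.743, -0.001]
force: [0.4, -0.5, 0.0]
grip_width: -0.001
```

>>> step_arm(plan="0 0 2 0 0;0 0 4 0 0;0 0 5 0 0;-1 0 5 0 0;-2 0 5 0 0;-3 0 5 0 0;-4 0 5 0 0;-5 0 5 0 0;-5.8 0 5 0 0;-5.8 0 5 0 0")

```text
time_s: 45.95
eef_pos: [538.7, 125.9, 169.4]
ee_rot: [0.0, 0.67, 0.742, -0.0]
force: [-0.4, 0.7, -0.0]
grip_width: -0.0
```

```bash
python3 - <<'E'
from h import *
s=readout.sense();e=np.array([.9945,.1045]); n=np.array([-e[1],e[0]]); h=np.array([417.7,132.2])
print('bed',(s['eef_pos'][:2]-h)@e,(s['eef_pos'][:2]-h)@n,s['eef_pos'][2],s['force'],s['grip_width'])
ps,ds=cams.capture('scene'); c=cloud('scene',ds,np.ones((480,640),bool))
b=np.c_[(c[:,:2]-h)@e,(c[:,:2]-h)@n,c[:,2]]
q=b[(abs(b[:,0]-124)<16)&(b[:,1]<-18)&(b[:,1]>-80)&(b[:,2]>141)&(b[:,2]<210)]; print(len(q),q.mean(0),q.min(0),q.max(0))
E
```

```text
bed 119.64608847861163 -18.86566046307739 169.38469797147883 [-0.43476588  0.67339151 -0.03139403] -0.00018738970950764428
239 [124.58139185 -31.60262547 181.76508978] [109.70432538 -48.50327782 141.18511231] [139.67143625 -18.21110094 209.2228333 ]
```

>>> step_arm(plan="0 0.4 -1.5 0 0;0 0.4 -3 0 0;-1.5 0.4 -3 0 0;-3.3 0.4 -3 0 0;-3.3 0.4 -3 0 0;-3.4 0.4 -2 0 0;-3.5 0.4 -1 0 0;-3.6 0.4 0 0 0;-3.7 0.4 0.8 0 0;-3.7 0.4 1.3 0 0")

```text
time_s: 47.0
eef_pos: [551.4, 80.4, 161.4]
ee_rot: [0.013, 0.669, 0.743, -0.003]
force: [3.7, -63.8, 36.5]
grip_width: 0.0
```

>>> step_arm(plan="0 0 0.4 0 0;0 0 0.8 0 0;0 0 1.1 0 0;0 0 1.4 0 0;0 0 1.4 0 0")

```text
time_s: 47.5
eef_pos: [552.3, 75.0, 146.6]
ee_rot: [0.016, 0.67, 0.742, -0.006]
force: [8.7, -85.2, 22.8]
grip_width: 0.002
```

```bash
python3 - <<'E'
from h import *
s=readout.sense();e=np.array([.9945,.1045]); n=np.array([-e[1],e[0]]); h=np.array([417.7,132.2])
print('bed',(s['eef_pos'][:2]-h)@e,(s['eef_pos'][:2]-h)@n,s['eef_pos'][2],s['force'],s['grip_width'])
E
```

```text
bed 127.91624301450446 -70.93240328285613 146.57615167949461 [  8.73449366 -85.24781165  22.80671991] 0.0015415515244961435
```

Too much side force: the finger has slid down outside the ball. I'll back off at once and look.

>>> step_arm(plan="-1 0 0 0 0;-2 0 0 0 0;-3 0 -1 0 0;-3 0 -4 0 0;-3 0 -7 0 0;-3 0 -7 0 0")

```text
time_s: 48.1
eef_pos: [550.5, 61.5, 215.8]
ee_rot: [0.002, 0.669, 0.743, 0.002]
force: [-0.3, 0.3, 0.3]
grip_width: 0.0
```

```bash
python3 - <<'E'
from h import *
s=readout.sense();e=np.array([.9945,.1045]); n=np.array([-e[1],e[0]]); h=np.array([417.7,132.2])
print('bed',(s['eef_pos'][:2]-h)@e,(s['eef_pos'][:2]-h)@n,s['eef_pos'][2],s['force'],s['grip_width'])
ps,ds=cams.capture('scene')
save('s12.png',cv2.resize(ps[180:280,320:440],(720,600),interpolation=cv2.INTER_CUBIC))
for a in range(0,91,10):
  t=np.radians(a); print(a,np.round((project('scene',[[*(h+124*e-60*np.cos(t)*n),131+60*np.sin(t)]])[0]-[320,180])*6))
E
```

```text
bed 124.67847463545708 -84.19204331936791 215.8456631673443 [-0.2975982   0.3081581   0.28079785] 0.00021369876068461937
0 [272. 437.]
10 [277. 416.]
20 [289. 393.]
30 [305. 370.]
40 [326. 347.]
50 [352. 326.]
60 [380. 307.]
70 [411. 290.]
80 [443. 277.]
90 [475. 268.]
```

View pics/s12.png

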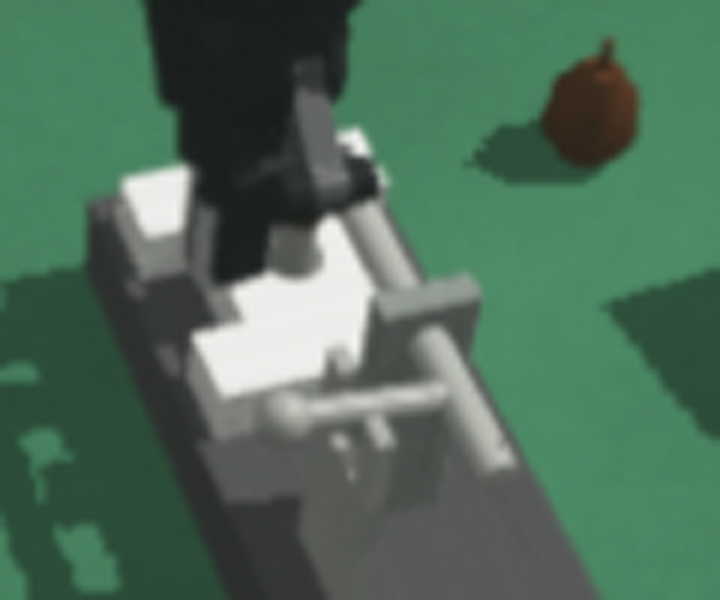

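The ball is at (288,413), so the handle is about 12° above level. I'll press it down squarely from above, a little inboard of the ball's centre.

>>> step_arm(plan="1.5 0 0 0 0;3.3 0 0 0 0;3.3 0 0 0 0;3.3 0 2 0 0;3.3 0 4 0 0;3.3 0 5.5 0 0;3.3 0 6 0 0;3.3 0 6 0 0")

```text
time_s: 48.95
eef_pos: [545.4, 94.0, 151.3]
ee_rot: [-0.001, 0.669, 0.743, -0.001]
force: [-0.3, 0.2, 0.7]
grip_width: -0.001
```

```bash
python3 - <<'E'
from h import *
s=readout.sense();e=np.array([.9945,.1045]); n=np.array([-e[1],e[0]]); h=np.array([417.7,132.2])
print('bed',(s['eef_pos'][:2]-h)@e,(s['eef_pos'][:2]-h)@n,s['eef_pos'][2],s['force'],s['grip_width'])
E
```

```text
bed 123.02235294336154 -51.374374137433655 151.34073470232792 [-0.27868806  0.16359063  0.71810932] -0.0005741090873193254
```

>>> step_arm(plan="0 0 0.2 0 0;0 0 0.4 0 0;0 0 0.6 0 0;0 0 0.7 0 0;0 0 0.7 0 0")

```text
time_s: 49.45
eef_pos: [546.0, 93.7, 145.3]
ee_rot: [0.0, 0.669, 0.743, 0.0]
force: [-0.1, -0.5, 1.6]
grip_width: 0.002
```

>>> step_arm(plan="0 0 0.1 0 0;0 0 0.2 0 0;0 0 0.3 0 0;0 0 0.4 0 0;0 0 0.4 0 0")

```text
time_s: 49.95
eef_pos: [545.8, 93.8, 141.0]
ee_rot: [-0.0, 0.669, 0.743, -0.0]
force: [0.1, -0.2, 0.2]
grip_width: 0.001
```

>>> step_arm(plan="0 0 0.1 0 0;0 0 0.2 0 0;0 0 0.2 0 0")

```text
time_s: 50.25
eef_pos: [546.0, 93.7, 139.5]
ee_rot: [0.0, 0.669, 0.743, 0.0]
force: [-1.4, -0.6, 4.1]
grip_width: 0.002
```

>>> step_arm(plan="0 0 0.1 0 0;0 0 0.2 0 0;0 0 0.3 0 0;0 0 0.3 0 0")

```text
time_s: 50.65
eef_pos: [547.0, 93.8, 138.5]
ee_rot: [0.002, 0.669, 0.743, 0.001]
force: [-3.4, -0.6, 18.1]
grip_width: -0.002
```

A firm stop at 139 mm, which is the ball-top height when level. I'll rise clear and measure everything.

>>> step_arm(plan="0 0 -1 0 0;0 0 -3 0 0;0 0 -7 0 0;0 0 -11 0 0;-4 0 -13 0 0;-8 0 -13 0 0;-13 0 -13 0 0;-18 0 -13 0 0;-22 0 -13 0 0;-22 0 -13 0 0")

```text
time_s: 51.65
eef_pos: [568.5, -129.4, 265.2]
ee_rot: [-0.0, 0.671, 0.741, -0.0]
force: [-0.1, 1.3, -0.7]
grip_width: -0.003
```

```bash
python3 - <<'E'
from h import *
s=readout.sense();e=np.array([.9945,.1045]); n=np.array([-e[1],e[0]]); h=np.array([417.7,132.2]); print(s['eef_pos'],s['force'])
for cam in('scene','top'):
    p,d=cams.capture(cam); save('fin_'+cam+'.png',p); c=cloud(cam,d,np.ones((480,640),bool))
    b=np.c_[(c[:,:2]-h)@e,(c[:,:2]-h)@n,c[:,2]]
    f=lambda m:(m.sum(),np.round(np.percentile(b[m],[2,50,98],axis=0),1).tolist()) if m.sum() else 0
    print(cam,'ball',f((abs(b[:,0]-124)<15)&(b[:,1]<-49)&(b[:,1]>-75)&(b[:,2]>118)&(b[:,2]<200)))
    print(' stem',f((abs(b[:,0]-124)<6)&(b[:,1]<-38)&(b[:,1]>-48)&(b[:,2]>118)&(b[:,2]<200)),f((abs(b[:,0]-124)<6)&(b[:,1]<-12)&(b[:,1]>-25)&(b[:,2]>118)&(b[:,2]<200)))
    print(' bolt',f((b[:,0]<85)&(abs(b[:,1])<12)&(b[:,2]>128)&(b[:,2]<150)&(b[:,0]>-40)))
    print(' plates top',f((abs(b[:,0])<50)&(abs(b[:,1])<45)&(b[:,2]>55)&(b[:,2]<80)))
    print(' plate fit',plate(p,418,133,64,cam))
    q=[r for r in spotter.regions_of(cam,'handle_ball')[:1]]
    if q: print(np.round(q[0]['extent']),project(cam,[[*(h+124*e-60*n),131],[*(h+124*e),131]]))
E
```

```text
[ 568.45840571 -129.37385739  265.23867959] [-0.10603554  1.31012624 -0.72840014]
scene ball (np.int64(75), [[120.7, -67.7, 129.2], [128.9, -60.2, 136.1], [133.9, -49.8, 140.8]])
 stem (np.int64(27), [[122.4, -47.2, 129.6], [128.6, -42.8, 134.8], [129.8, -38.3, 138.8]]) (np.int64(30), [[122.7, -24.4, 129.8], [128.1, -18.0, 135.6], [129.8, -12.2, 138.2]])
 bolt (np.int64(247), [[-9.7, -5.8, 129.7], [36.9, -1.4, 137.1], [79.9, 6.6, 140.2]])
 plates top (np.int64(811), [[-48.5, -42.9, 58.3], [4.9, -13.0, 64.5], [47.6, 23.3, 74.7]])
 plate fit {'c': array([415.7, 121.5]), 'size': array([113.4,  73.8]), 'ang': np.float64(6.4), 'hole': array([412.9, 114.1]), 'harea': 15.5}
[377. 251.  31.   8.] [[365.28521819 252.87377682]
 [394.62611427 245.91524841]]
top ball (np.int64(63), [[119.1, -68.5, 131.6], [126.2, -59.7, 136.8], [134.6, -49.5, 142.0]])
 stem (np.int64(18), [[122.7, -47.7, 133.8], [125.5, -43.3, 136.7], [129.5, -38.7, 138.6]]) (np.int64(23), [[122.2, -24.1, 130.8], [125.8, -18.7, 135.9], [129.9, -12.4, 139.6]])
 bolt (np.int64(290), [[-8.0, -6.7, 130.3], [36.3, -0.6, 136.8], [83.6, 6.5, 141.0]])
 plates top (np.int64(1203), [[-48.6, -42.5, 59.8], [-10.6, -5.2, 64.0], [48.4, 42.7, 68.3]])
 plate fit {'c': array([431.3, 134.1]), 'size': array([147.4,  98.7]), 'ang': np.float64(6.0), 'hole': array([417.2, 149.5]), 'harea': 25.75}
[264. 210.  32.   9.] [[274.19133488 209.23831069]
 [246.47437501 211.91825488]]
```

```bash
python3 - <<'E'
from h import *
e=np.array([.9945,.1045]); n=np.array([-e[1],e[0]]); h=np.array([417.7,132.2])
d0=np.load('top0.npy'); p,d1=cams.capture('top')
for d in(d0,d1):
    c=cloud('top',d,np.ones((480,640),bool)); b=np.c_[(c[:,:2]-h)@e,(c[:,:2]-h)@n,c[:,2]]
    t=b[(abs(b[:,1])<9)&(b[:,2]>127)&(b[:,2]<143)&(b[:,0]<90)]; g=b[(abs(b[:,0]-124)<25)&(b[:,1]<-13)&(b[:,1]>-26)&(b[:,2]>126)&(b[:,2]<143)]
    k=b[(abs(b[:,1])<9)&(b[:,2]>127)&(b[:,2]<143)&(b[:,0]>110)]
    print('tip',np.round(np.sort(t[:,0])[:5],1),'stem x',g.mean(0).round(1),'back',np.round(np.sort(k[:,0])[-5:],1))
p0=cv2.cvtColor(cv2.imread('pics/top0.png'),cv2.COLOR_BGR2RGB)
def prof(q): # bolt brightness across back end along the bolt, ortho at 138
    o=[ortho('top',q,138,*(h+x*e),h=4,s=2).min(2).mean() for x in range(140,175,2)]; return np.round(o)
print(prof(p0));print(prof(p))
E
```

```text
tip [-10.8 -10.5 -10.3 -10.2 -10. ] stem x [124.5 -19.7 136.1] back [232.  232.1 232.3 232.5 232.5]
tip [-9.8 -9.7 -9.6 -8.5 -8.5] stem x [124.9 -19.5 135.2] back [232.  232.1 232.1 232.3 233.4]
[163. 164. 163. 163. 162. 162. 162. 161. 157. 146. 129. 109.  93.  83.
  80.  80.  80.  80.]
[159. 159. 159. 158. 159. 159. 159. 159. 156. 148. 135. 117.  99.  86.
  80.  78.  78.  78.]
```

```bash
python3 -c "
from rig import workorder,readout
print(readout.sense()['time_s'],workorder.finish_job())"
```

```text
the job is handed in; nothing more can be done
51.9 None
```

I did the whole job and handed it in at 51.9 s. No verdict is reported, so what follows is from my own measurements.

**What I did:**
1. Turned the handle up and drew the bolt back to its stop.
2. Put the pin in the stand.
3. Stacked both riser plates on the bed; only two were on the bench.
4. Put the pin home through the plates.
5. Slid the bolt across to its stop with the handle up.
6. Turned the handle down into the notch.

**Last checks:**

| Item | Measured | Should be |
|---|---|---|
| Top of plate stack | 64 mm | 64 mm |
| Stack direction | about 6° | about 6° (bed) |
| Stack hole vs bed hole, before the pin went in | about 1 mm off | under 10 mm |
| Pin head top, before the bolt went across | 120.4 mm | 120 mm |
| Bolt | within about 1 mm of its starting position (fully across) | at least 85 mm across |
| Handle | level within about 2° | no more than about 12° above level |

The tool was clear of everything at the end.

**What went wrong on the way:**
- The ball slipped out of the pinch twice while I was raising the handle, so I pushed it upright with closed fingers.
- While lowering the handle, the fingers slid down outside the ball and the wrist force reached about 85 N (limit 120 N). I backed off and pressed the handle down from above until it stopped firmly.
- **Plate fits:** the last plate fits in both cameras were spoiled by the bolt covering the stack, so the hole position comes from before the pin went in.

I did not measure the blank, tin, awl handle or block again at the end; the arm was not seen to touch them.

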